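# Clamp a flat bar in the drill jig

## Robot

A 7-joint arm with a two-finger parallel gripper is mounted at the origin on the work surface. World frame = base frame: x ahead of the robot, y to its left, z up, the work surface at z = 0. Lengths are in m, angles in rad, forces in N, time in s.
With the tool pointing down it reaches from about 0.35 to 0.9 m from the base axis. Payload 8.1 kg.
Tool frame: the origin (TCP) lies between the finger pads; the fingertips stand 17 mm ahead of it and the grasp point (between the pads) lies 2 mm behind it; z points along the fingers, y is the direction in which the jaws open and shut (so a half turn about z gives the same grasp; the last joint's range is limited). The gripper opens to 92 mm and grips with 3 to 60 N. Pads are 19 mm wide; open, the fingers measure 130 mm over their backs; the gripper's body (75 mm by 190 mm) begins 47 mm behind the grasp point.
Start: joints at [-1.343, 0.434, 0.025, 1.573, -0.012, 1.134, -0.075], TCP at [0.203, 0.591, 0.208] pointing down, gripper open.
Joint ranges: [-2.62, 2.62], [-0.44, 2.09], [-1.27, 1.32], [0.08, 2.57], [-1.32, 4.46], [0.12, 2], [-2.74, 2.74]. Speed limits (rad/s): [2.22, 2.22, 3.01, 3.01, 3.14, 3.14, 3.14].

## Interface

Orientations are given as a rotation vector (axis times angle).
In Python, from cell import arm gives the robot as it stands. The module is installed in compiled form; this text tells all that it offers.
- The arm moves only by the shell command python3 -m crank 'ROWS' [FORCE]. ROWS is JSON, a list of rows, each a list of 5 numbers: the opening, from 0 (shut) to 1 (fully open), then the shift along the world's x, y, z normalised to -1 to 1, where 1 is 40 cm, then the turn about the world's z normalised to -1 to 1, where 1 is 60 degrees. In form: [[fingers, tx, ty, tz, twist], ...]. A call has exactly 8 rows; each row shifts and turns the commanded pose from where the row before left it; what a row does not reach is not made up. A row lasts 1/12 s, in which the tool goes at most 41.7 mm and 7.16 degrees, less where a joint would pass 70% of its speed; a pose out of reach is approached as far as the arm can. A call with a number of a shift or a turn outside -1 to 1 is refused whole. A call with a gripper value outside its range is refused whole. The fingers move at their own pace and stop on an object; FORCE is the grip in N (left out, the last holds). Time passes only in rows, so rows that do not move let the fingers close, or fill a call up. It gives the time, the measured TCP pose, the force and the opening at its end, in the units of the state.
- arm.observe(): the state, without advancing time (a new reading comes with each control period).
- arm.get_image(name): name is "scene" or "top" or "wrist"; returns the picture (400x640x3 uint8, red, green, blue); there is no depth.
- arm.get_calibration(name): a dict with "intrinsics" (3x3 intrinsics, pixels), "distortion" ([k1, k2, p1, p2, k3] as OpenCV has them; the pictures are not rectified), "extrinsics" (4x4, takes a point from camera to world coordinates). Camera axes: x right, y down, z forward; pixel columns grow to the right and rows downward; lengths in m; the calibration is good to about 2 mm. A picture is of the moment at which its call begins: read the wrist's pose just before it. get_calibration takes no time and is no camera call; for the wrist camera it gives the pose at the moment of the call.
- arm.sign_off(): hands the job in, once; it reports no verdict.
The state is a dict: "clock": time; "joints": joint angles; "dq": joint speeds; "joint_efforts": joint torques, N m; "position": TCP position; "ee_rot": TCP orientation; "force": force on the tool from outside, world axes, zero at the start; "ft_torque": the same for the moment, N m; "width": opening from 0.0 (shut) to 1.0 (fully open).
Only numpy, scipy, OpenCV 4.12 (cv2) and the standard library are available. Lean on these libraries where they do the work, as an engineer would, in place of code of your own. Each camera call takes 0.05 s, during which the arm holds its last target.

## Task

Get the flat steel bar ready for drilling: with a fingertip against the end that sticks out of the jig, push it along its channel until it butts against the dark steel end stop of the jig. Then push the blue clamp handle over and all the way down until the clamp snaps past centre and locks, so that its rubber foot holds the bar against the base; only push, do not lift or tip the bar, and the bottle, carton, tub and brush must stay where they are. Finish clear of everything.

Things in the scene. Friction and masses are not known exactly. Their poses are not given: they have to be found in the camera images.
- jig: Drill jig, fixed to the bench: plywood base 165 (x) x 170 (y) x 18 mm thick; base spans x -75..90, y -95..75 mm of this frame. Origin at table height, +x points along the bar channel towards the end stop, z up. Channel centre line y -55. Clamp works in the plane x = -15; its main pivot is at y 3, z 52 and, while open, its steel arm stands upright there to z 124, a stud on it reaching to y 22.
- stop_face (a point): Centre of the end stop's face (steel block 60 mm wide, 30 mm high) where the bar's far end must butt, in the jig frame at x 62, y -55, z 22 mm. Axes as the jig's. A bridge with the drill bush stands before it (jig x 22..50, to z 46 mm); the bar slides freely under it.
- bar: The loose flat steel bar, 160 (x, length) x 30 x 8 mm, about 0.3 kg, lying on the jig base in the channel between two rails 6 mm high (1 mm play each side). Origin at the centre of its underside, x along its length towards the stop. It starts 15 to 45 mm short of the stop; sliding it takes 1 to 3 N.
- bar_near_end (a point): Centre of the bar's near end face (30 x 8 mm), the face to push on. It is 22 mm above the table and always overhangs the plywood base (by 23 mm when the bar is home, 38 to 68 mm at the start), so a fingertip may reach below it.
- bar_far_end (a point): Centre of the bar's far end face, which must meet the end stop: home when its x in the jig frame is 62 mm.
- grip (a point): Middle of the clamp handle's blue plastic grip, a round bar 18 mm thick, 90 mm long. Its path in the jig frame, x always -15; (y, z) in mm with the handle's slope above level, outer end towards +y: open (49,130) 69 deg; (68,128) 59; (81,123) 51; (95,115) 40; (105,103) 28; (111,91) 19; locked (115,68) 5. Push it on its upper side, the side facing the steel arm; it moves with 1 to 2 N, then up to 6 N just before it snaps.
- clamp_handle (a joint): Knee angle of the toggle clamp (rad): 0 fully open (it first falls to -0.1 while closing), then grows; 1.44 is dead centre, and past it the clamp snaps by itself to its stop, 1.62, locked. Stays in either end position.
- clamp_foot: Sprung black rubber foot (15 mm across, 10 mm high) under the end of the clamp's steel arm. Locked, it presses the bar down with about 20 N, at x -15, y -55 mm of the jig frame. Origin at the clamp's main pivot.
- oil_bottle: Bystander: yellow oil bottle, 44 mm across, 100 mm high, standing beyond the clamp handle. Origin at the centre of its underside.
- nail_carton: Bystander: open blue carton of nails, 115 x 75 x 50 mm, right of the jig. Origin at the centre of its underside.
- screw_tub: Bystander: translucent grey round tub of screws with white lid, 94 mm across, 54 mm high, on the near side of the jig. Origin at the centre of its underside.
- chip_brush: Bystander: chip brush with wooden handle, 190 x 42 x 20 mm, lying left of the clamp handle. Origin at the middle of its underside, x along it.
Things that resemble listed ones, but are neither listed nor needed, are in the scene too. Of the things that look like the jig, the largest one is meant.

How it is judged:
By the outcome, as a careful person would: the job done as asked, in the order asked, and still so for the second after the job is handed in, with the robot touching nothing.
It also fails if it takes over 51 s, if anything falls off the work surface, if the arm or the gripper's body presses on something with over 40 N, if the wrist force passes 120 N, or if a joint passes its speed limit or range.

## Working session

There is one attempt and no reset: what is moved stays moved. The work goes in short steps, Python scripts to look and compute and a shell command to move; the robot and the scene stay as the last step left them, time stands still between calls to the robot, and variables do not carry over. Pictures are saved under pics/ and viewed, and the job is handed in when it is done.

```bash
mkdir -p pics; ls; python3 - <<'E'
from cell import arm
import cv2
s=arm.observe();print({k:(s[k]) for k in s})
for n in ["scene","top","wrist"]:
    c=arm.get_calibration(n)
    im=arm.get_image(n);cv2.imwrite(f"pics/{n}0.png",im[:,:,::-1])
    print(n,c)
E
```

```text
pics
{'clock': 0.0, 'joints': array([-1.34262712,  0.43522779,  0.02495348,  1.574071  , -0.01156701,
        1.13400323, -0.07507654]), 'dq': array([-0.00019828, -0.00084241, -0.0001946 , -0.00099443, -0.00015064,
       -0.00024563, -0.00123732]), 'joint_efforts': array([ 3.77755214e-04, -6.67834926e+01,  9.85152237e-01, -3.14468694e+01,
       -6.05250383e-02,  4.24234977e-02,  1.73832527e-04]), 'position': array([0.20286572, 0.59060085, 0.20755189]), 'ee_rot': array([-5.17212318e-01, -3.09862790e+00,  2.45385515e-03]), 'force': array([-0.2042648 ,  0.284481  , -0.27733724]), 'ft_torque': array([-0.03209503, -0.02612781, -0.01053269]), 'width': 1.0015783761830583}
scene {'intrinsics': array([[406.2866201 ,   0.        , 316.17268268],
       [  0.        , 406.2866201 , 201.6186295 ],
       [  0.        ,   0.        ,   1.        ]]), 'distortion': array([-0.02512779,  0.        ,  0.        ,  0.        ,  0.        ]), 'extrinsics': array([[-0.58139571,  0.6083727 , -0.54024225,  1.12014827],
       [ 0.81341004,  0.4194999 , -0.4029689 ,  0.44871427],
       [-0.01852371, -0.
[... 531 characters left out ...]
9787203,  1.07021994],
       [ 0.        ,  0.        ,  0.        ,  1.        ]])}
wrist {'intrinsics': array([[289.51678549,   0.        , 318.63481914],
       [  0.        , 289.51678549, 199.4936908 ],
       [  0.        ,   0.        ,   1.        ]]), 'distortion': array([-0.0468048,  0.       ,  0.       ,  0.       ,  0.       ]), 'extrinsics': array([[ 3.24904544e-01,  9.17412301e-01,  2.29764462e-01,
         1.42041161e-01],
       [ 9.45746792e-01, -3.15117576e-01, -7.91449221e-02,
         6.12035345e-01],
       [-2.05705020e-04,  2.43013547e-01, -9.70022873e-01,
         3.83288887e-01],
       [ 0.00000000e+00,  0.00000000e+00,  0.00000000e+00,
         1.00000000e+00]])}
```

View pics/top0.png

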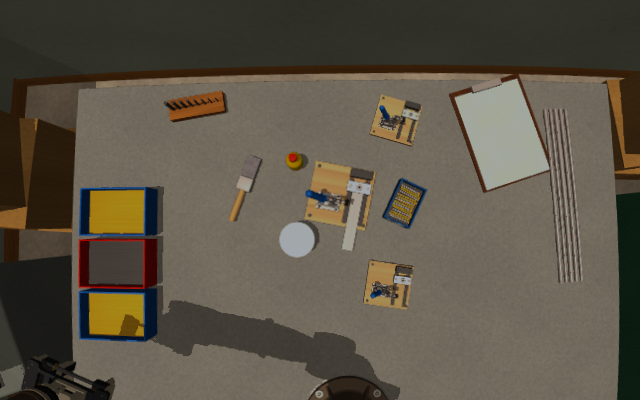

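View pics/scene0.png

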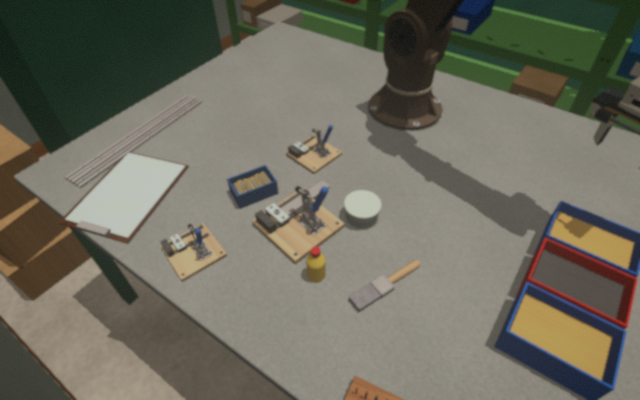

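View pics/wrist0.png

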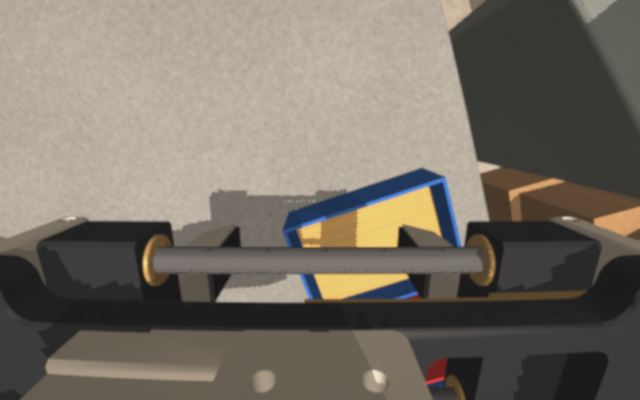

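The top view shows three jig-like things, at (340,195), (397,120) and (388,284). The one at (340,195) is clearly the largest, and it is the only one with a bar sticking out, at (348,248). I'll enlarge it to confirm and measure.

```bash
cat > h.py <<'E'
import numpy as np, cv2
from cell import arm
def ray(n,px,c=None):
    c=c or arm.get_calibration(n)
    u=cv2.undistortPoints(np.array([[px]],float),c['intrinsics'],np.array(c['distortion']))[0,0]
    E=c['extrinsics']; return E[:3,3],E[:3,:3]@np.array([u[0],u[1],1])
def onz(n,px,z,c=None):
    o,d=ray(n,px,c); return o+d*(z-o[2])/d[2]
def proj(n,P,c=None):
    c=c or arm.get_calibration(n);W=np.linalg.inv(c['extrinsics'])
    P=np.atleast_2d(P).astype(float)
    p,_=cv2.projectPoints(P,cv2.Rodrigues(W[:3,:3])[0],W[:3,3],c['intrinsics'],np.array(c['distortion']));return p[:,0]
E
python3 - <<'E'
import cv2
a=cv2.imread('pics/top0.png')[140:270,220:440];cv2.imwrite('pics/top0c.png',cv2.resize(a,None,fx=3.6,fy=3.6,interpolation=cv2.INTER_CUBIC))
a=cv2.imread('pics/scene0.png')[160:320,220:430];cv2.imwrite('pics/scene0c.png',cv2.resize(a,None,fx=3.6,fy=3.6,interpolation=cv2.INTER_CUBIC))
E
```

```text
(no output)
```

View pics/top0c.png

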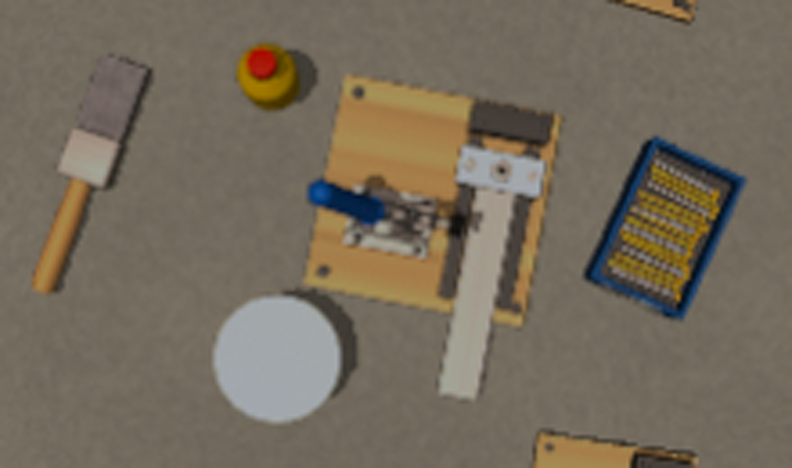

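View pics/scene0c.png

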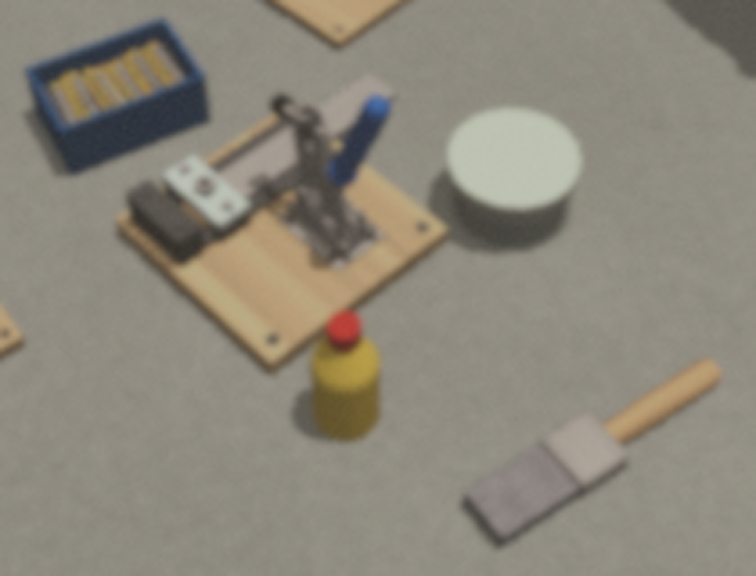

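The crop confirms it: a large plywood base, crop corners about (346,75), (560,114), (522,325), (305,287), with a grey end stop, a drill bridge, the bar, and a blue grip leaning left. The bottle is at crop (265,75), the tub at (277,358).

```bash
cat >> h.py <<'E'
import os,json
def jig():
    d=json.load(open('jig.json'));t=d['yaw'];R=np.array([[np.cos(t),-np.sin(t)],[np.sin(t),np.cos(t)]]);return np.array(d['o']),R,t
def j2w(x,y,z):
    o,R,t=jig();p=o+R@np.array([x,y])/1000;return np.array([p[0],p[1],z/1000])
def w2j(P):
    o,R,t=jig();p=R.T@(np.array(P[:2])-o)*1000;return np.array([p[0],p[1],P[2]*1000])
E
python3 - <<'E'
from h import *
f=lambda n,p,off,z:onz(n,(p[0]/3.6+off[0],p[1]/3.6+off[1]),z)
T=(220-.36,140-.36);S=(220-.36,160-.36)
J=np.array([[90,75],[90,-95],[-75,-95],[-75,75]])/1000.
ct=[(346,75),(560,114),(522,325),(305,287)]
W=np.array([f('top',p,T,.018)[:2] for p in ct]);print(W)
print([np.linalg.norm(W[i]-W[(i+1)%4]) for i in range(4)])
def fit(J,W):
    a=J-J.mean(0);b=W-W.mean(0)
    t=np.arctan2((a[:,0]*b[:,1]-a[:,1]*b[:,0]).sum(),(a*b).sum());R=np.array([[np.cos(t),-np.sin(t)],[np.sin(t),np.cos(t)]])
    o=W.mean(0)-R@J.mean(0);return o,t,W-(J@R.T+o)
o,t,r=fit(J,W);print(o,np.degrees(t),r*1000)
json.dump(dict(o=list(o),yaw=float(t)),open('jig.json','w'))
# scene: far corners: (270,362)->(90,75); (120,222)->(90,-95); (447,228)->(-75,75)  
for p,n in [((270,362),'90,75'),((120,222),'90,-95'),((447,228),'-75,75')]:
    print(n,w2j(f('scene',p,S,.018)))
for p in [(437,394),(475,399)]: print('bar near',w2j(f('top',p,T,.026)))
print('tub',w2j(f('top',(277,358),T,.054)),f('top',(277,358),T,.054))
print('bottle cap',w2j(f('top',(262,62),T,.1)))
print('carton corners',[w2j(f('top',p,T,.05)).round() for p in [(655,138),(745,180),(682,318),(588,280)]])
print('brush',[w2j(f('top',p,T,.01)).round() for p in [(150,68),(105,55),(45,290)]])
print('grip ends',w2j(f('top',(318,192),T,.172)),w2j(f('top',(380,208),T,.088)))
print('exp bar home near end world',j2w(-98,-55,22),'grip',j2w(-15,49,130))
E
```

```text
[[ 0.71888198  0.07858444]
 [ 0.68705272 -0.0849361 ]
 [ 0.52640288 -0.05321659]
 [ 0.55677589  0.11103369]]
[np.float64(0.16658952188059395), np.float64(0.16375133236164477), np.float64(0.1670349529244763), np.float64(0.1653219217199592)]
[0.61682221 0.02411271] -10.989607551625635 [[-0.5871137  -1.99611703]
 [-0.00911393  1.36584508]
 [ 1.31523701  1.63124539]
 [-0.71900938 -1.00097344]]
90,75 [89.72084173 76.75512241 18.        ]
90,-95 [ 87.52050553 -85.95413616  18.        ]
-75,75 [-73.5231176   78.93996594  18.        ]
bar near [-136.43233201  -38.78521722   26.        ]
bar near [-134.95643261  -67.48382817   26.        ]
tub [-130.40379228   82.26990552   54.        ] [0.50449299 0.12973293 0.054     ]
bottle cap [ 75.22088913 128.22719476 100.        ]
carton corners [array([  80., -163.,   50.]), array([  61., -234.,   50.]), array([ -48., -205.,   50.]), array([ -33., -132.,   50.])]
brush [array([ 69., 224.,  10.]), array([ 73., 261.,  10.]), array([-114.,  271.,   10.])]
grip ends [-13.68419297  67.37399028 172.        ] [-10.89084218  27.40909382  88.        ]
exp bar home near end world [ 0.51013466 -0.01119686  0.022     ] grip [0.6114382 0.0750736 0.13     ]
```

```bash
cat >> h.py <<'E'
from scipy.spatial.transform import Rotation as Ro
def st():
    s=arm.observe();R=Ro.from_rotvec(s['ee_rot']).as_matrix()
    print('t',round(s['clock'],2),'pos',s['position'].round(4),'jig',w2j(s['position']).round(1),'F',s['force'].round(2),'Fj',(jig()[1].T@s['force'][:2]).round(2),'w',round(s['width'],3),'yhead',np.degrees(np.arctan2(R[1,1],R[0,1])).round(1),'tilt',R[2,2].round(4))
    return s
def rel(x,y,z):
    s=arm.observe();d=j2w(x,y,z)-s['position'];print('delta mm',(d*1000).round(1),'units',(d/.4).round(4),'rows',np.linalg.norm(d)/.0417)
E
python3 - <<'E'
from h import *
st();rel(-170,-54,200);o,R,t=jig();print('want yhead',90+np.degrees(t))
print('jig x unit/mm',R[:,0]/400,'jig y',R[:,1]/400)
E
```

```text
t 0.15 pos [0.2029 0.5907 0.2077] jig [-514.3  477.3  207.7] F [ 0.13 -0.19 -0.13] Fj [ 0.17 -0.16] w 1.003 yhead 71.0 tilt -1.0
delta mm [ 236.7 -587.2   -7.7] units [ 0.5918 -1.468  -0.0193] rows 15.183727517515845
want yhead 79.01039244837436
jig x unit/mm [ 0.00245415 -0.00047658] jig y [0.00047658 0.00245415]
```

```bash
python3 -m crank '[[0,0.035,-0.09,0,0.02],[0,0.035,-0.09,0,0.02],[0,0.035,-0.09,0,0.02],[0,0.035,-0.09,0,0.02],[0,0.035,-0.09,0,0.02],[0,0.035,-0.09,0,0.02],[0,0.035,-0.09,0,0.013],[0,0.035,-0.09,0,0]]' 30
python3 -m crank '[[0,0.038,-0.093,0,0],[0,0.038,-0.093,0,0],[0,0.038,-0.093,0,0],[0,0.038,-0.093,0,0],[0,0.038,-0.093,0,0],[0,0.038,-0.093,0,0],[0,0.038,-0.093,0,0],[0,0.038,-0.093,0,0]]'
python3 - <<'E'
from h import *
st();rel(-170,-54,120)
im=arm.get_image('wrist');cv2.imwrite('pics/w1.png',im[:,:,::-1])
im=arm.get_image('top');cv2.imwrite('pics/t1.png',cv2.resize(im[140:270,220:440,::-1],None,fx=3.6,fy=3.6,interpolation=cv2.INTER_CUBIC))
E
```

```text
clock: 0.82
position: [0.3152, 0.3012, 0.2083]
ee_rot: [-0.299, -3.127, -0.0]
force: [0.5, 0.1, 0.4]
width: 0.467
clock: 1.48
position: [0.4368, 0.0035, 0.2085]
ee_rot: [0.3, 3.127, 0.001]
force: [-0.2, 0.7, -0.4]
width: 0.001
t 1.48 pos [0.4368 0.0035 0.2085] jig [-172.8  -54.5  208.5] F [-0.16  0.69 -0.36] Fj [-0.29  0.65] w 0.001 yhead 79.0 tilt -1.0
delta mm [  2.8  -0.  -88.5] units [ 7.100e-03 -1.000e-04 -2.213e-01] rows 2.124140965726775
```

View pics/w1.png

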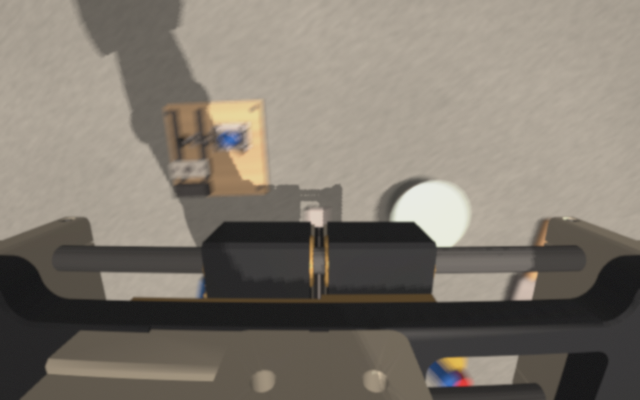

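The wrist view shows the small jig in front and the bar's end, pale, at about (315,213), in line with the shut fingers. The tub is at (430,210). I'll descend short of the bar end.

```bash
python3 - <<'E'
from h import *
print(proj('wrist',[j2w(-136,-40,26),j2w(-136,-70,26)]))
rel(-168,-54,29)
E
python3 -m crank '[[0,0.003,0,-0.09,0],[0,0.003,0,-0.09,0],[0,0.003,0,-0.09,0],[0,0,0,-0.09,0],[0,0,0,-0.06,0],[0,0,0,-0.026,0],[0,0,0,0,0],[0,0,0,0,0]]'
python3 - <<'E'
from h import *
st();rel(-168,-54,29)
im=arm.get_image('scene');cv2.imwrite('pics/s2.png',cv2.resize(im[140:300,220:430,::-1],None,fx=3.6,fy=3.6,interpolation=cv2.INTER_CUBIC))
im=arm.get_image('wrist');cv2.imwrite('pics/w2.png',im[:,:,::-1])
E
```

```text
[[332.96034399 206.06168085]
 [309.59428217 206.2491997 ]]
delta mm [   3.4    3.8 -179.7] units [ 0.0084  0.0096 -0.4493] rows 4.311721469287128
clock: 2.25
position: [0.4398, 0.0055, 0.0297]
ee_rot: [-0.3, -3.126, 0.001]
force: [-0.4, 0.2, -0.8]
width: -0.0
t 2.25 pos [0.4398 0.0055 0.0297] jig [-170.2  -52.    29.7] F [-0.37  0.18 -0.81] Fj [-0.4  0.1] w -0.0 yhead 79.0 tilt -1.0
delta mm [ 1.8 -2.4 -0.7] units [ 0.0045 -0.006  -0.0018] rows 0.07369998804592552
```

View pics/s2.png

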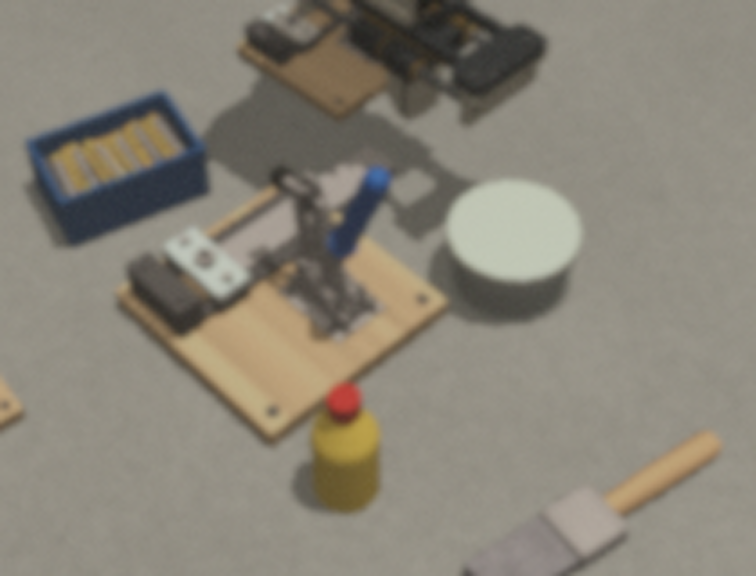

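View pics/w2.png

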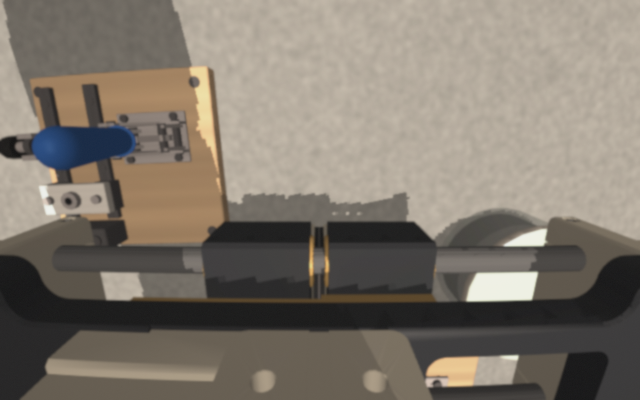

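```bash
python3 - <<'E'
from h import *
for p in [(366,260),(414,266),(408,308),(363,303)]: print(onz('top',p,.01).round(3), w2j(onz('top',p,.01)).round(0))
for z in (.03,.08,.1): print('blue grip tip',z,w2j(onz('top',(377,297),z)).round(), w2j(onz('top',(388,290),z)).round())
E
```

```text
[ 0.444 -0.057  0.01 ] [-154. -112.   10.]
[ 0.426 -0.188  0.01 ] [-147. -245.   10.]
[ 0.311 -0.17   0.01 ] [-263. -249.   10.]
[ 0.327 -0.047  0.01 ] [-271. -125.   10.]
blue grip tip 0.03 [-245. -157.   30.] [-221. -182.   30.]
blue grip tip 0.08 [-237. -149.   80.] [-215. -173.   80.]
blue grip tip 0.1 [-234. -146.  100.] [-212. -170.  100.]
```

```bash
python3 - <<'E'
import cv2
a=cv2.imread('pics/top0.png')[250:320,340:440];cv2.imwrite('pics/sm.png',cv2.resize(a,None,fx=7,fy=7,interpolation=cv2.INTER_CUBIC))
a=cv2.imread('pics/scene0.png')[110:190,260:370];cv2.imwrite('pics/sm2.png',cv2.resize(a,None,fx=7,fy=7,interpolation=cv2.INTER_CUBIC))
E
```

```text
(no output)
```

View pics/sm2.png

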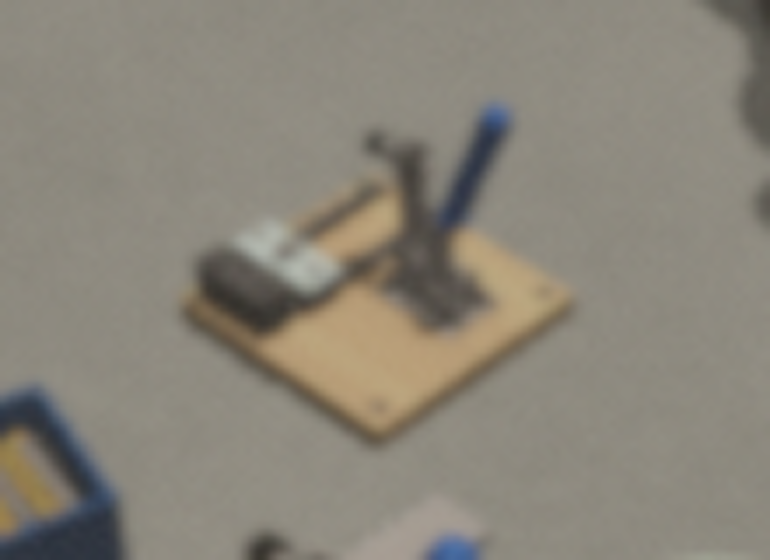

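View pics/sm.png

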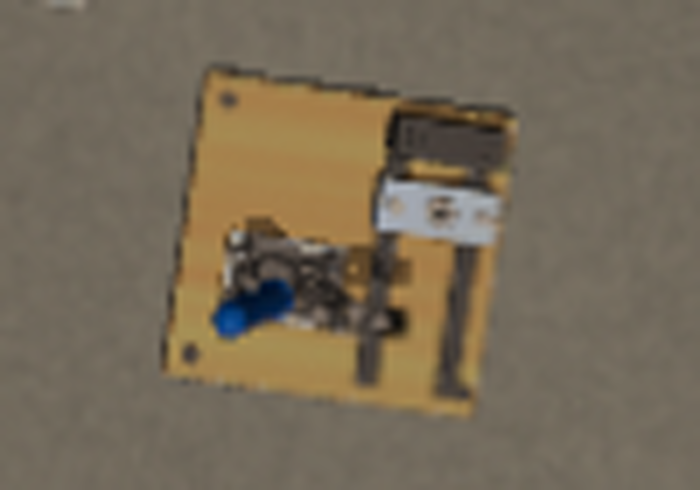

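The small jig's clamp, at jig x of about -220 and y below -145, is just clear of the gripper body, and moving +x takes me further away. Now the slow push.

```bash
python3 -m crank '[[0,0.006,-0.006,0,0],[0,0.007,-0.0014,0,0],[0,0.0074,-0.0014,0,0],[0,0.0074,-0.0014,0,0],[0,0.0074,-0.0014,0,0],[0,0.0074,-0.0014,0,0],[0,0.0074,-0.0014,0,0],[0,0.0074,-0.0014,0,0]]'
python3 - <<'E'
from h import *
st()
E
python3 -m crank '[[0,0.0074,-0.0014,0,0],[0,0.0074,-0.0014,0,0],[0,0.0074,-0.0014,0,0],[0,0.0074,-0.0014,0,0],[0,0.0074,-0.0014,0,0],[0,0.0074,-0.0014,0,0],[0,0,0,0,0],[0,0,0,0,0]]'
python3 - <<'E'
from h import *
st()
im=arm.get_image('top');cv2.imwrite('pics/t3.png',cv2.resize(im[140:270,220:440,::-1],None,fx=3.6,fy=3.6,interpolation=cv2.INTER_CUBIC))
im=arm.get_image('scene');cv2.imwrite('pics/s3.png',cv2.resize(im[140:300,220:430,::-1],None,fx=3.6,fy=3.6,interpolation=cv2.INTER_CUBIC))
E
```

```text
clock: 3.02
position: [0.4635, -0.0008, 0.0299]
ee_rot: [-0.3, -3.127, -0.0]
force: [0.5, 0.8, 0.1]
width: 0.004
t 3.02 pos [ 0.4635 -0.0008  0.0299] jig [-145.8  -53.7   29.9] F [0.47 0.78 0.08] Fj [0.31 0.86] w 0.004 yhead 79.0 tilt -1.0
clock: 3.68
position: [0.481, -0.0042, 0.0299]
ee_rot: [-0.301, -3.127, 0.0]
force: [-0.7, 0.4, -1.1]
width: 0.002
t 3.68 pos [ 0.481  -0.0042  0.0299] jig [-127.9  -53.7   29.9] F [-0.71  0.41 -1.08] Fj [-0.78  0.27] w 0.002 yhead 79.0 tilt -1.0
```

View pics/t3.png

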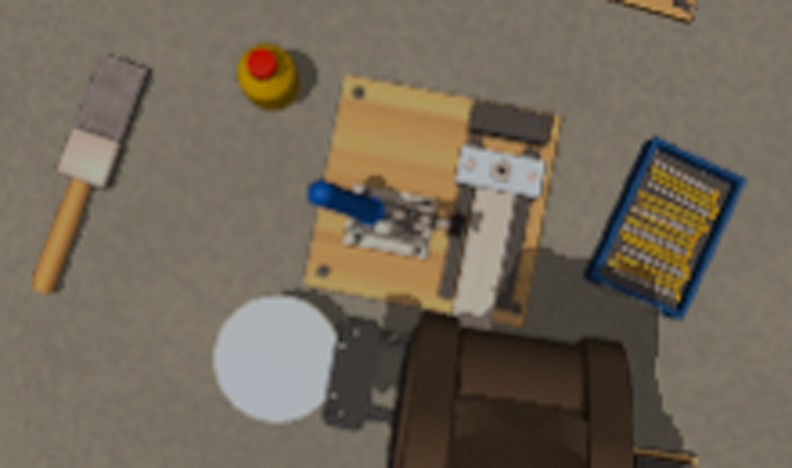

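View pics/s3.png

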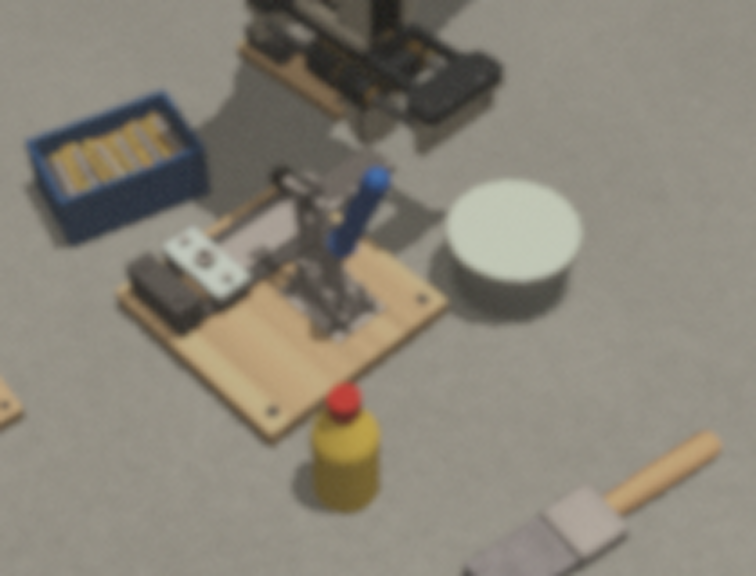

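```bash
python3 -m crank '[[0,0.0074,-0.0014,0,0],[0,0.0074,-0.0014,0,0],[0,0.0074,-0.0014,0,0],[0,0.0074,-0.0014,0,0],[0,0.0074,-0.0014,0,0],[0,0,0,0,0],[0,0,0,0,0],[0,0,0,0,0]]'
python3 - <<'E'
from h import *
st()
E
python3 -m crank '[[0,0.0025,-0.0005,0,0],[0,0.0025,-0.0005,0,0],[0,0.0025,-0.0005,0,0],[0,0.0025,-0.0005,0,0],[0,0,0,0,0],[0,0,0,0,0],[0,0,0,0,0],[0,0,0,0,0]]'
python3 - <<'E'
from h import *
st()
E
```

```text
clock: 4.45
position: [0.4956, -0.007, 0.0299]
ee_rot: [-0.301, -3.127, -0.0]
force: [1.1, 0.6, 0.6]
width: 0.004
t 4.45 pos [ 0.4956 -0.007   0.0299] jig [-113.1  -53.6   29.9] F [1.15 0.58 0.59] Fj [1.02 0.78] w 0.004 yhead 79.0 tilt -1.0
clock: 5.12
position: [0.4996, -0.0078, 0.0299]
ee_rot: [-0.301, -3.127, 0.0]
force: [1.0, 0.3, 0.0]
width: 0.005
t 5.12 pos [ 0.4996 -0.0078  0.0299] jig [-109.   -53.6   29.9] F [0.96 0.29 0.02] Fj [0.88 0.46] w 0.005 yhead 79.0 tilt -1.0
```

```bash
python3 -m crank '[[0,0.0025,-0.0005,0,0],[0,0.0025,-0.0005,0,0],[0,0.0025,-0.0005,0,0],[0,0,0,0,0],[0,0,0,0,0],[0,0,0,0,0],[0,0,0,0,0],[0,0,0,0,0]]'
python3 - <<'E'
from h import *
st()
im=arm.get_image('scene');cv2.imwrite('pics/s4.png',cv2.resize(im[140:260,220:370,::-1],None,fx=5,fy=5,interpolation=cv2.INTER_CUBIC))
E
```

```text
clock: 5.78
position: [0.5027, -0.0084, 0.03]
ee_rot: [0.301, 3.127, 0.0]
force: [-0.1, 0.2, -0.1]
width: 0.005
t 5.78 pos [ 0.5027 -0.0084  0.03  ] jig [-105.8  -53.6   30. ] F [-0.05  0.15 -0.12] Fj [-0.08  0.14] w 0.005 yhead 79.0 tilt -1.0
```

View pics/s4.png

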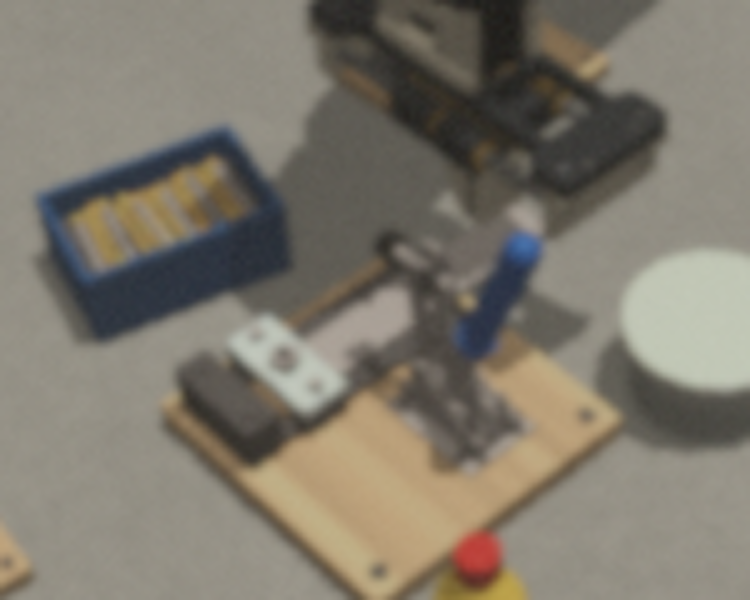

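```bash
python3 - <<'E'
from h import *
for x in (-98,-96,-115,-136):
    print(x,[((p-np.array([219.6,139.6]))*5).round() for p in proj('scene',[j2w(x,-39,26),j2w(x,-69,26),j2w(x,-39,18)])])
print('tip',((proj('scene',[j2w(-105.8,-53.6,13),j2w(-105.8,-53.6,60)])-[219.6,139.6])*5).round())
a=cv2.imread('pics/scene0.png')[140:260,220:370];cv2.imwrite('pics/s0d.png',cv2.resize(a,None,fx=5,fy=5,interpolation=cv2.INTER_CUBIC))
E
```

```text
-98 [array([494., 261.]), array([456., 232.]), array([494., 271.])]
-96 [array([492., 262.]), array([453., 234.]), array([492., 273.])]
-115 [array([517., 245.]), array([479., 216.]), array([517., 255.])]
-136 [array([545., 225.]), array([507., 198.]), array([545., 235.])]
tip [[486. 256.]
 [485. 194.]]
```

View pics/s0d.png

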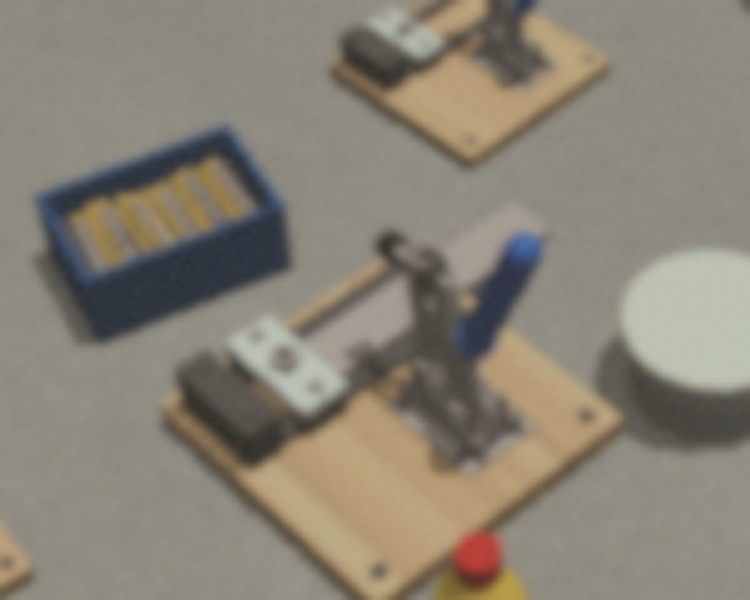

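```bash
python3 - <<'E'
from h import *
im=arm.get_image('scene');cv2.imwrite('pics/s5.png',cv2.resize(im[160:215,285:350,::-1],None,fx=10,fy=10,interpolation=cv2.INTER_CUBIC))
im=arm.get_image('top');cv2.imwrite('pics/t5.png',cv2.resize(im[180:260,320:380,::-1],None,fx=7,fy=7,interpolation=cv2.INTER_CUBIC))
E
```

```text
(no output)
```

View pics/s5.png

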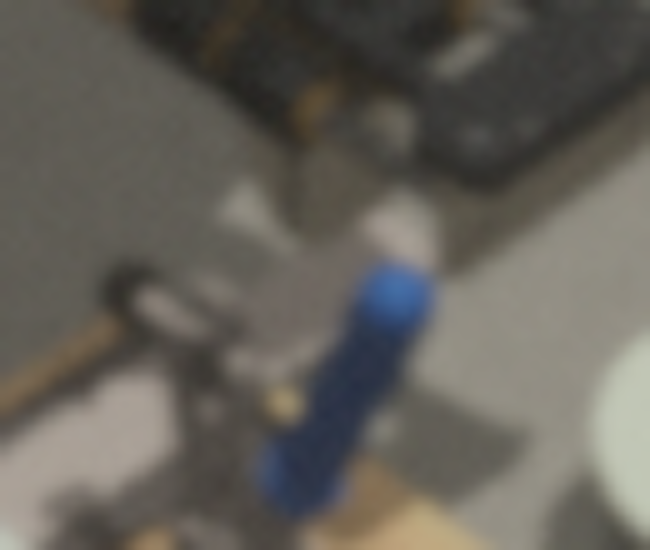

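View pics/t5.png

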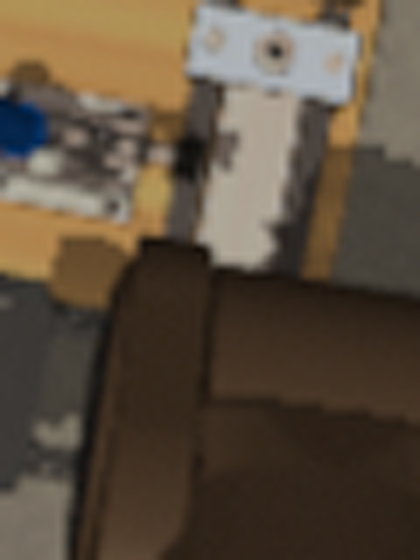

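```bash
python3 - <<'E'
from h import *
im=arm.get_image('wrist');cv2.imwrite('pics/w5.png',cv2.resize(im[180:330,200:450,::-1],None,fx=3.2,fy=3.2,interpolation=cv2.INTER_CUBIC))
print((proj('wrist',[j2w(-105.8,-53.6,13),j2w(-105.8,-53.6,30),j2w(-136,-40,26),j2w(-136,-70,26)])-[200,180])*3.2)
print('s2 tip in s2 crop',(proj('scene',[j2w(-170,-52,13),j2w(-170,-52,50)])-[220,140])*3.6)
a=cv2.imread('pics/s2.png')[60:260,260:560];cv2.imwrite('pics/s2z.png',cv2.resize(a,None,fx=2.5,fy=2.5))
E
```

```text
[[378.03845309 134.268962  ]
 [378.01588148 161.19094212]
 [446.96624433   9.53102617]
 [294.78803995   9.5540414 ]]
s2 tip in s2 crop [[410.17771212 142.17943396]
 [410.84535467 107.33641708]]
```

View pics/w5.png

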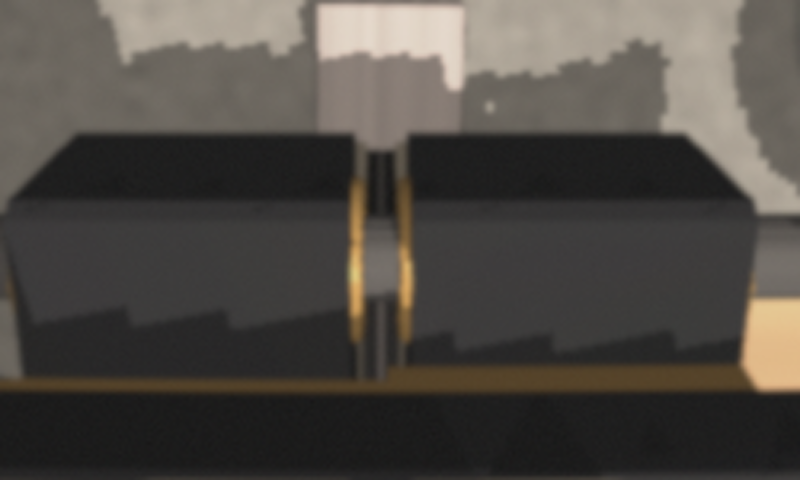

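View pics/s2z.png

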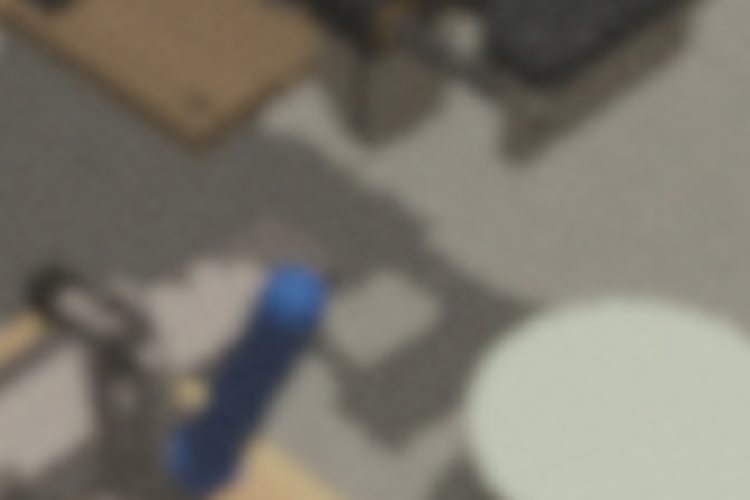

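The bar's end is still at w5 row 5, which is jig x of about -136, so it hasn't moved. The gripper has passed over it, and the fingertips appear higher than the nominal 13 mm. I'll check the finger length from the pictures.

```bash
python3 - <<'E'
from h import *
# tip marks over s2 picture: x=-160.5 and -170, various z
im=cv2.imread('pics/s2.png')
for z in (13,20,30,40,50,70):
    for dx,dy,c in ((-170,-52,(0,0,255)),):
        p=(proj('scene',[j2w(dx,dy,z)])[0]-[219.6,139.6])*3.6
        cv2.circle(im,tuple(int(v) for v in p),2,c,-1); cv2.putText(im,str(z),(int(p[0])+8,int(p[1])+3),0,.35,(0,255,255),1)
cv2.imwrite('pics/s2m.png',cv2.resize(im[0:240,280:560],None,fx=2.5,fy=2.5))
im=cv2.imread('pics/scene0.png')[60:180,540:640]
o=np.array([.2029,.5907])
yd=np.array([.325,.945])
im=cv2.resize(im,None,fx=6,fy=5)
for s in(-.046,0,.046):
  for z in (.2075+.03,.2075,.1905):
    q=o+yd*s;p=(proj('scene',[[q[0],q[1],z]])[0]-[539.6,59.6])*[6,5]
    cv2.circle(im,tuple(int(v) for v in p),3,(0,0,255),-1)
cv2.imwrite('pics/s0m.png',im)
E
```

```text
(no output)
```

View pics/s2m.png

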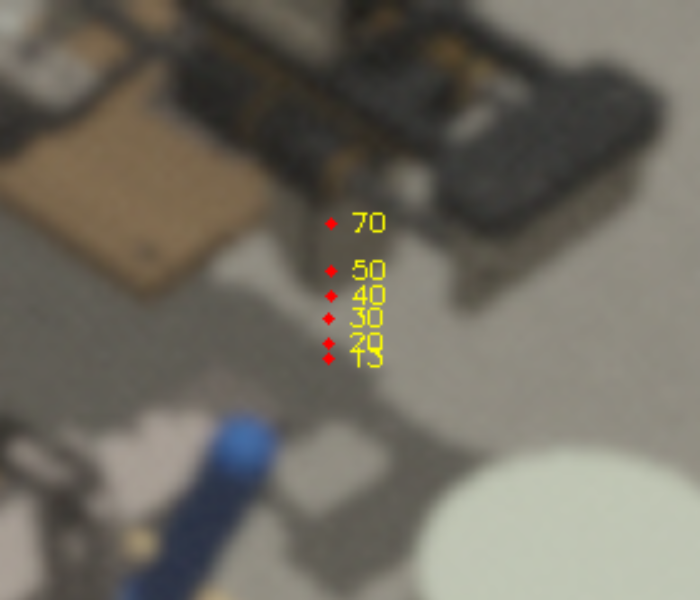

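View pics/s0m.png

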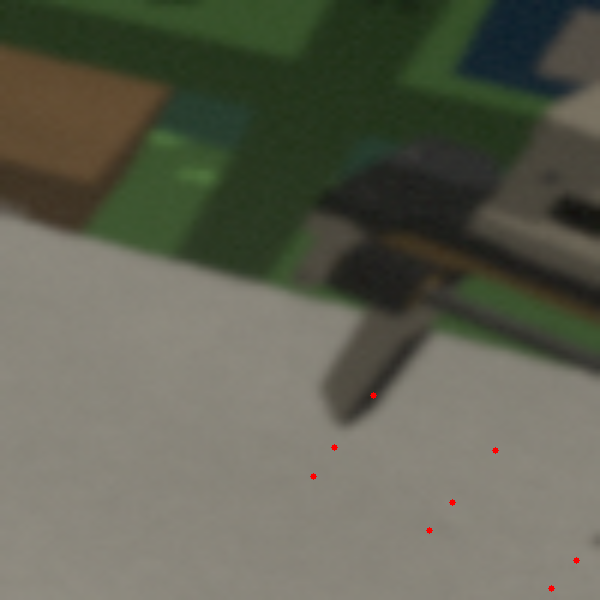

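```bash
python3 - <<'E'
from h import *
o,d=ray('scene',(349.6,174.0))
for z in (30,40,50,60,70,80,100): print(z,w2j(o+d*(z/1000-o[2])/d[2]).round())
o,d=ray('scene',(280/3.6+219.6+335/2.5/3.6,139.6+297/2.5/3.6))
print('tip');
for z in (10,20,30,40,50,60): print(z,w2j(o+d*(z/1000-o[2])/d[2]).round())
st()
E
```

```text
30 [-204.  -25.   30.]
40 [-196.  -18.   40.]
50 [-188.  -11.   50.]
60 [-180.   -4.   60.]
70 [-172.    3.   70.]
80 [-164.   10.   80.]
100 [-149.   23.  100.]
tip
10 [-193.  -73.   10.]
20 [-186.  -65.   20.]
30 [-178.  -58.   30.]
40 [-171.  -51.   40.]
50 [-163.  -43.   50.]
60 [-156.  -36.   60.]
t 5.98 pos [ 0.5027 -0.0083  0.03  ] jig [-105.8  -53.6   30. ] F [ 0.14  0.3  -0.13] Fj [0.09 0.32] w 0.005 yhead 79.0 tilt -1.0
```

The pictures (tip at about (-171,-51,40) in the jig frame with TCP z at 30) and the unmoved bar agree: the fingertips end about 10 mm behind the TCP point, not 17 mm ahead. I'll back off, then descend in small steps watching force.

```bash
python3 -m crank '[[0,-0.051,0.01,0,0],[0,-0.051,0.01,0,0],[0,-0.051,0.01,0,0],[0,0,0,-0.015,0],[0,0,0,-0.015,0],[0,0,0,0,0],[0,0,0,0,0],[0,0,0,0,0]]'
python3 - <<'E'
from h import *
st()
im=arm.get_image('scene');cv2.imwrite('pics/s6.png',cv2.resize(im[130:230,280:400,::-1],None,fx=6,fy=6,interpolation=cv2.INTER_CUBIC))
im=arm.get_image('wrist');cv2.imwrite('pics/w6.png',cv2.resize(im[180:330,200:450,::-1],None,fx=3.2,fy=3.2,interpolation=cv2.INTER_CUBIC))
E
```

```text
clock: 6.65
position: [0.4425, 0.0034, 0.0179]
ee_rot: [0.301, 3.127, -0.0]
force: [-0.1, 0.7, 0.0]
width: 0.005
t 6.65 pos [0.4425 0.0034 0.0179] jig [-167.2  -53.6   17.9] F [-0.08  0.69  0.04] Fj [-0.21  0.67] w 0.005 yhead 79.0 tilt -1.0
```

View pics/s6.png

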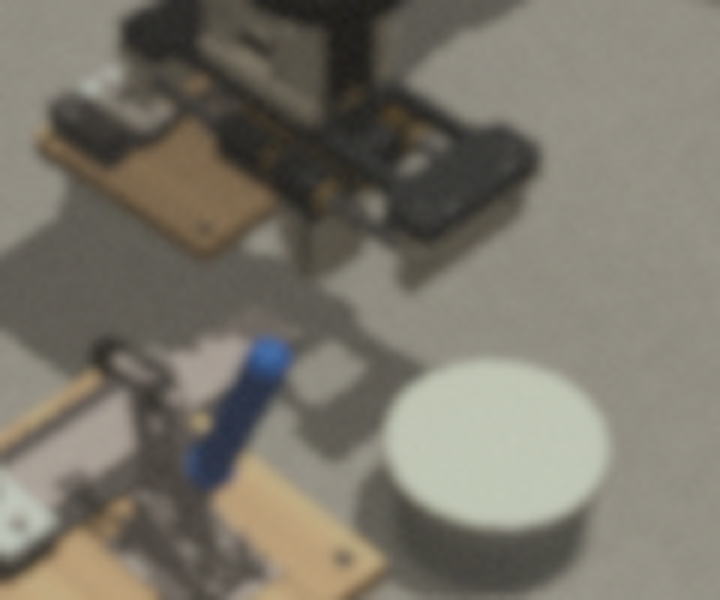

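View pics/w6.png

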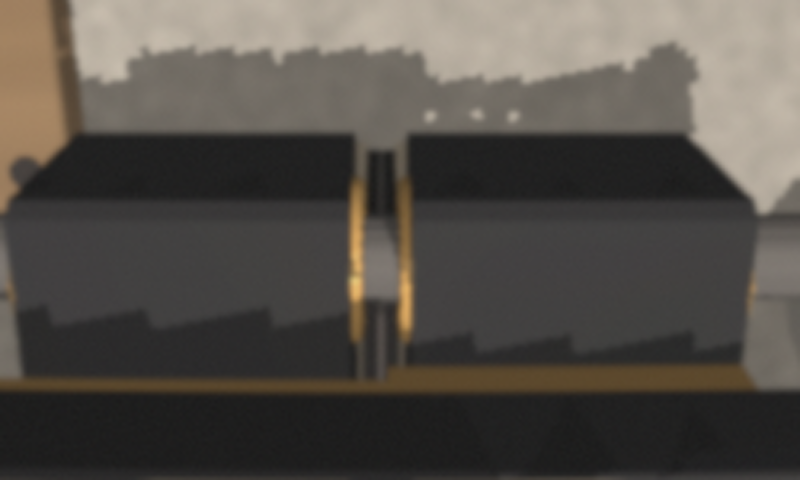

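```bash
python3 - <<'E'
from h import *
o,d=ray('scene',(310/6+279.6,129.6+277/6))
for z in (10,20,30,40): print(z,w2j(o+d*(z/1000-o[2])/d[2]).round())
E
python3 -m crank '[[0,0,0,-0.005,0],[0,0,0,-0.005,0],[0,0,0,-0.005,0],[0,0,0,0,0],[0,0,0,0,0],[0,0,0,0,0],[0,0,0,0,0],[0,0,0,0,0]]'
python3 -m crank '[[0,0,0,-0.005,0],[0,0,0,-0.005,0],[0,0,0,-0.005,0],[0,0,0,0,0],[0,0,0,0,0],[0,0,0,0,0],[0,0,0,0,0],[0,0,0,0,0]]'
python3 - <<'E'
from h import *
st()
im=arm.get_image('scene');cv2.imwrite('pics/s7.png',cv2.resize(im[130:230,280:400,::-1],None,fx=6,fy=6,interpolation=cv2.INTER_CUBIC))
E
```

```text
10 [-177.  -70.   10.]
20 [-170.  -63.   20.]
30 [-163.  -55.   30.]
40 [-155.  -48.   40.]
clock: 7.42
position: [0.4416, 0.0036, 0.012]
ee_rot: [0.3, 3.127, 0.0]
force: [0.0, 0.2, 0.5]
width: 0.002
clock: 8.08
position: [0.4416, 0.0036, 0.006]
ee_rot: [0.301, 3.127, 0.0]
force: [-0.7, -0.4, 0.2]
width: 0.003
t 8.08 pos [0.4416 0.0036 0.006 ] jig [-168.1  -53.5    6. ] F [-0.66 -0.36  0.24] Fj [-0.58 -0.48] w 0.003 yhead 79.0 tilt -1.0
```

View pics/s7.png

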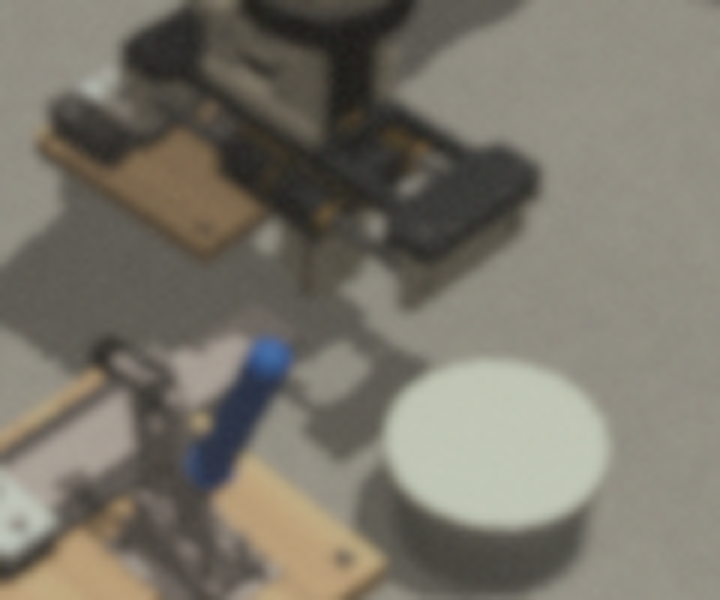

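Reported TCP z is 6 mm with no table contact, so the tip is at about 17 mm, as the images say. Down 4 mm more, then push.

```bash
python3 -m crank '[[0,0,0,-0.005,0],[0,0,0,-0.005,0],[0,0.0094,-0.005,0,0],[0,0.0074,-0.0014,0,0],[0,0.0074,-0.0014,0,0],[0,0.0074,-0.0014,0,0],[0,0,0,0,0],[0,0,0,0,0]]'
python3 -m crank '[[0,0.0074,-0.0014,0,0],[0,0.0074,-0.0014,0,0],[0,0.0074,-0.0014,0,0],[0,0.0074,-0.0014,0,0],[0,0.0074,-0.0014,0,0],[0,0.0074,-0.0014,0,0],[0,0.0074,-0.0014,0,0],[0,0.0074,-0.0014,0,0]]'
python3 - <<'E'
from h import *
st()
im=arm.get_image('scene');cv2.imwrite('pics/s8.png',cv2.resize(im[130:230,280:400,::-1],None,fx=6,fy=6,interpolation=cv2.INTER_CUBIC))
im=arm.get_image('wrist');cv2.imwrite('pics/w8.png',cv2.resize(im[180:330,200:450,::-1],None,fx=3.2,fy=3.2,interpolation=cv2.INTER_CUBIC))
E
```

```text
clock: 8.8
position: [0.4545, -0.0001, 0.0019]
ee_rot: [0.301, 3.127, 0.0]
force: [-0.2, 0.3, -1.1]
width: 0.005
clock: 9.47
position: [0.478, -0.0046, 0.0019]
ee_rot: [-0.301, -3.127, -0.0]
force: [-3.0, 1.6, 2.0]
width: 0.005
t 9.47 pos [ 0.478  -0.0046  0.0019] jig [-130.8  -54.6    1.9] F [-3.05  1.57  1.98] Fj [-3.29  0.96] w 0.005 yhead 79.0 tilt -1.0
```

View pics/s8.png

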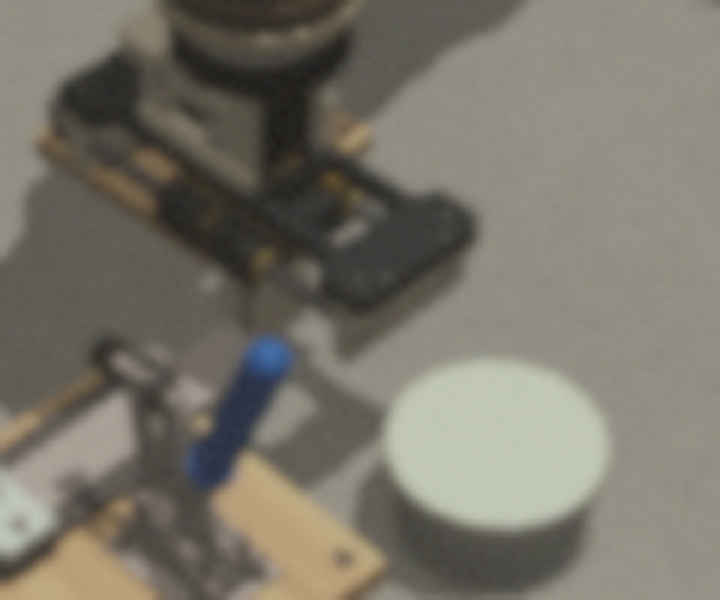

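View pics/w8.png

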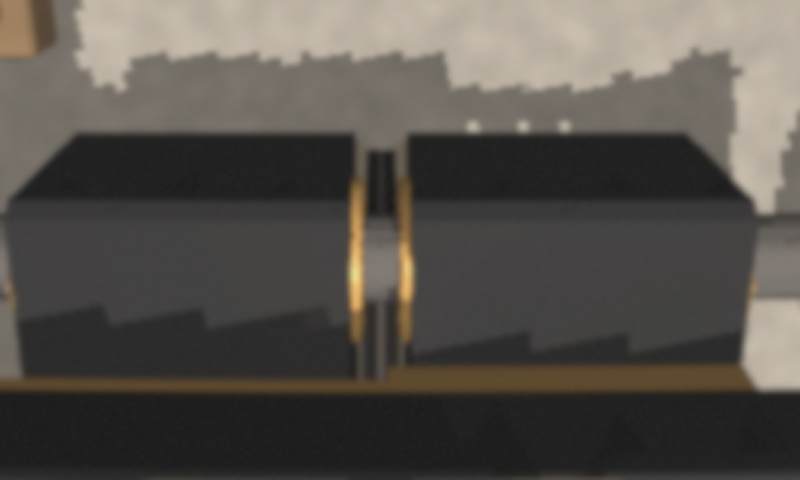

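Contact: about 3.3 N, and the bar end is no longer visible behind the gripper in the wrist view. Pushing on.

```bash
python3 -m crank '[[0,0.0074,-0.0014,0,0],[0,0.0074,-0.0014,0,0],[0,0.0074,-0.0014,0,0],[0,0.0074,-0.0014,0,0],[0,0.0074,-0.0014,0,0],[0,0,0,0,0],[0,0,0,0,0],[0,0,0,0,0]]'
python3 - <<'E'
from h import *
st()
E
python3 -m crank '[[0,0.0025,-0.0005,0,0],[0,0.0025,-0.0005,0,0],[0,0.0025,-0.0005,0,0],[0,0.0025,-0.0005,0,0],[0,0.0025,-0.0005,0,0],[0,0,0,0,0],[0,0,0,0,0],[0,0,0,0,0]]'
python3 - <<'E'
from h import *
st()
im=arm.get_image('scene');cv2.imwrite('pics/s9.png',cv2.resize(im[130:230,280:400,::-1],None,fx=6,fy=6,interpolation=cv2.INTER_CUBIC))
E
```

```text
clock: 10.23
position: [0.4934, -0.0074, 0.002]
ee_rot: [0.301, 3.126, -0.0]
force: [-0.2, -1.1, -0.9]
width: 0.004
t 10.23 pos [ 0.4934 -0.0074  0.002 ] jig [-115.1  -54.5    2. ] F [-0.24 -1.09 -0.94] Fj [-0.03 -1.11] w 0.004 yhead 79.0 tilt -1.0
clock: 10.9
position: [0.4974, -0.0083, 0.0018]
ee_rot: [-0.3, -3.127, -0.0]
force: [-2.0, 0.7, 2.0]
width: 0.007
t 10.9 pos [ 0.4974 -0.0083  0.0018] jig [-111.1  -54.6    1.8] F [-2.01  0.72  2.01] Fj [-2.11  0.33] w 0.007 yhead 79.0 tilt -1.0
```

View pics/s9.png

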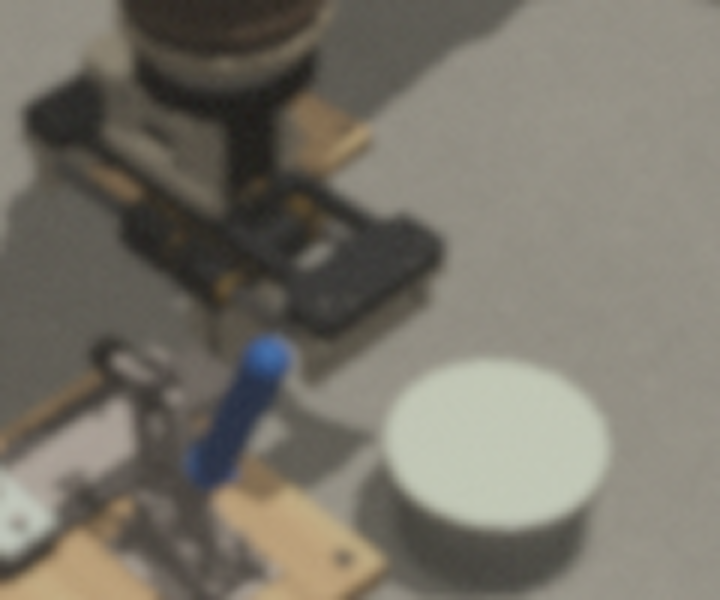

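```bash
python3 -m crank '[[0,0.0025,-0.0005,0,0],[0,0.0025,-0.0005,0,0],[0,0.0025,-0.0005,0,0],[0,0,0,0,0],[0,0,0,0,0],[0,0,0,0,0],[0,0,0,0,0],[0,0,0,0,0]]'
python3 -m crank '[[0,0.0025,-0.0005,0,0],[0,0.0025,-0.0005,0,0],[0,0,0,0,0],[0,0,0,0,0],[0,0,0,0,0],[0,0,0,0,0],[0,0,0,0,0],[0,0,0,0,0]]'
python3 - <<'E'
from h import *
st()
E
```

```text
clock: 11.62
position: [0.4974, -0.0083, 0.0015]
ee_rot: [-0.299, -3.122, -0.001]
force: [-11.5, 2.0, 8.9]
width: 0.005
clock: 12.28
position: [0.4975, -0.0084, 0.0013]
ee_rot: [-0.299, -3.118, -0.001]
force: [-17.2, 4.2, 11.6]
width: 0.007
t 12.28 pos [ 0.4975 -0.0084  0.0013] jig [-111.   -54.6    1.3] F [-17.17   4.23  11.57] Fj [-17.66   0.88] w 0.007 yhead 79.1 tilt -1.0
```

The bar is blocked at tool x -111 with the force at 17 N, so it is home. I'll back off and verify by picture.

```bash
python3 -m crank '[[0,-0.012,0.0024,0,0],[0,-0.012,0.0024,0,0],[0,-0.04,0.008,0,0],[0,-0.04,0.008,0.03,0],[0,-0.02,0.004,0.1,0],[0,0,0,0.1,0],[0,0,0,0.1,0],[0,0,0,0.1,0]]'
python3 -m crank '[[0,0,0,0.09,0],[0,-0.03,0.08,0,0],[0,-0.03,0.08,0,0],[0,-0.03,0.08,0,0],[0,0,0.09,0,0],[0,0,0.09,0,0],[0,0,0,0,0],[0,0,0,0,0]]'
python3 - <<'E'
from h import *
st()
im=arm.get_image('scene');cv2.imwrite('pics/s10.png',cv2.resize(im[140:260,220:370,::-1],None,fx=5,fy=5,interpolation=cv2.INTER_CUBIC))
im=arm.get_image('top');cv2.imwrite('pics/t10f.png',im[:,:,::-1]);cv2.imwrite('pics/t10.png',cv2.resize(im[140:270,280:400,::-1],None,fx=4.6,fy=4.6,interpolation=cv2.INTER_CUBIC))
E
```

```text
clock: 12.95
position: [0.4536, 0.0002, 0.1763]
ee_rot: [0.301, 3.125, -0.0]
force: [0.9, 1.0, -1.2]
width: 0.005
clock: 13.62
position: [0.4176, 0.1708, 0.2102]
ee_rot: [0.294, 3.126, 0.002]
force: [-0.2, -0.4, -0.6]
width: 0.006
t 13.62 pos [0.4176 0.1708 0.2102] jig [-223.5  106.   210.2] F [-0.19 -0.42 -0.59] Fj [-0.1  -0.45] w 0.006 yhead 79.2 tilt -1.0
```

View pics/s10.png

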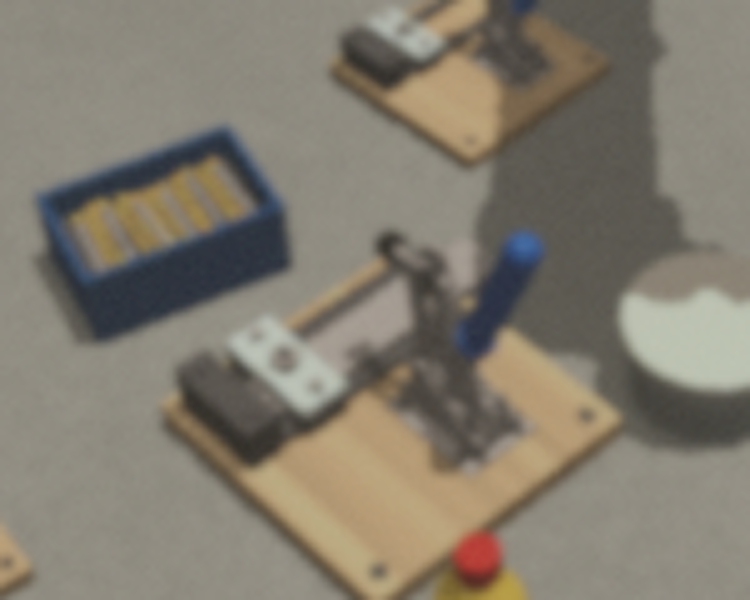

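View pics/t10.png

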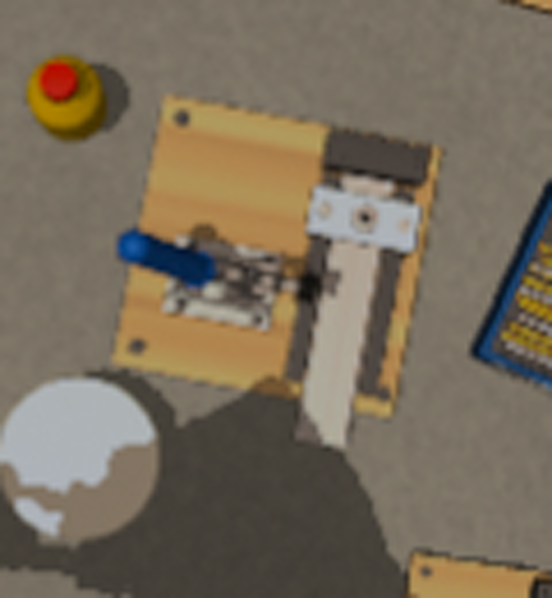

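The bar now fills the gap between the bridge and the stop, at t10 (370,182). Its near end is at t10 (300–345, 437–447). I'll check the number, then plan the clamp approach.

```bash
python3 - <<'E'
from h import *
for p in [(298,437),(345,447)]: print('near',w2j(onz('top',(p[0]/4.6+279.6,p[1]/4.6+139.6),.026)))
for p in [(325,168),(432,186)]: print('stop front bottom?',w2j(onz('top',(p[0]/4.6+279.6,p[1]/4.6+139.6),.048)))
# grip measurement: outer end centre & inner via two views
def tri(a,b):
    o1,d1=ray('top',a);o2,d2=ray('scene',b)
    A=np.stack([d1,-d2],1);k=np.linalg.lstsq(A,o2-o1,rcond=None)[0]
    p,q=o1+k[0]*d1,o2+k[1]*d2;return w2j((p+q)/2),np.linalg.norm(p-q)*1000
print('outer',tri((130/4.6+279.6,247/4.6+139.6),(525/5+219.6,245/5+139.6)))
print('inner',tri((205/4.6+279.6,267/4.6+139.6),(472/5+219.6,343/5+139.6)))
rel(-15,10,190)
E
```

```text
near [-96.38830156 -40.69815544  26.        ]
near [-97.16731098 -68.9212488   26.        ]
stop front bottom? [ 60.0667275  -27.34855473  48.        ]
stop front bottom? [ 60.96881573 -90.34623503  48.        ]
outer (array([-15.61183065,  68.07530194, 175.90406669]), np.float64(2.3975920292054678))
inner (array([-13.44737337,  31.72300527,  83.68312442]), np.float64(4.997503041487842))
delta mm [ 186.4 -131.2  -20. ] units [ 0.466  -0.3281 -0.0501] rows 5.487829043519499
```

Bar near end is at jig x -96.4 to -97.2 (home is -98, within measuring error). The triangulated grip ends also match the given pose. Next, above the gap between steel arm and grip.

```bash
python3 -m crank '[[0,0.078,-0.054,0,0],[0,0.078,-0.054,0,0],[0,0.078,-0.054,0,0],[0,0.078,-0.054,0,0],[0,0.078,-0.054,0,0],[0,0.078,-0.054,0,0],[0,0,0,0,0],[0,0,0,0,0]]'
python3 - <<'E'
from h import *
st();rel(-15,12,165)
E
```

```text
clock: 14.38
position: [0.6054, 0.0348, 0.2096]
ee_rot: [0.31, 3.126, -0.003]
force: [-1.5, 0.4, 0.0]
width: 0.007
t 14.38 pos [0.6054 0.0348 0.2096] jig [-13.2   8.3 209.6] F [-1.52  0.45  0.02] Fj [-1.58  0.15] w 0.007 yhead 78.7 tilt -1.0
delta mm [ -1.    3.9 -44.6] units [-0.0026  0.0099 -0.1114] rows 1.0731008488792833
```

Down in part to TCP z ≈ 150, then a look.

```bash
python3 -m crank '[[0,-0.002,0.008,-0.05,0.005],[0,0,0,-0.05,0],[0,0,0,-0.04,0],[0,0,0,-0.01,0],[0,0,0,0,0],[0,0,0,0,0],[0,0,0,0,0],[0,0,0,0,0]]'
python3 - <<'E'
from h import *
st()
im=arm.get_image('scene');cv2.imwrite('pics/s11.png',cv2.resize(im[120:260,220:370,::-1],None,fx=4.2,fy=4.2,interpolation=cv2.INTER_CUBIC))
im=arm.get_image('wrist');cv2.imwrite('pics/w11.png',im[:,:,::-1])
print('tip marks',[((p-[219.6,119.6])*4.2).round() for p in proj('scene',[j2w(-14,12,150),j2w(-14,12,160),j2w(-14,12,180)])])
E
```

```text
clock: 15.05
position: [0.6041, 0.0422, 0.1512]
ee_rot: [0.292, 3.126, 0.001]
force: [-0.6, -0.5, -0.0]
width: 0.003
t 15.05 pos [0.6041 0.0422 0.1512] jig [-15.9  15.4 151.2] F [-0.6  -0.48 -0.  ] Fj [-0.49 -0.59] w 0.003 yhead 79.3 tilt -1.0
tip marks [array([365., 272.]), array([365., 259.]), array([363., 232.])]
```

View pics/s11.png

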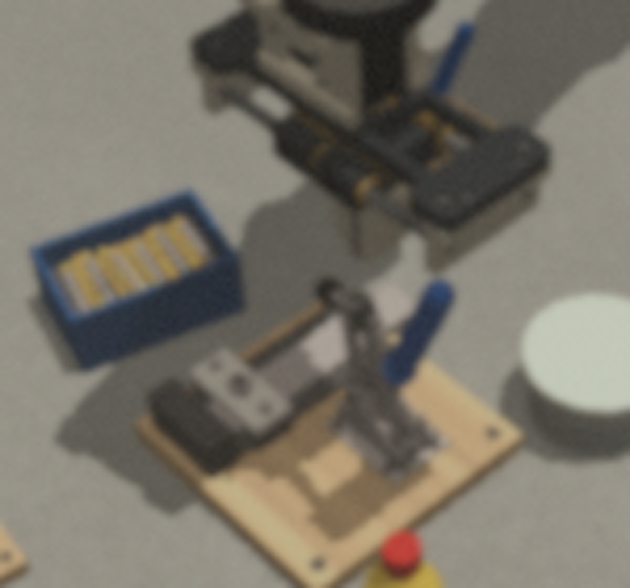

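View pics/w11.png

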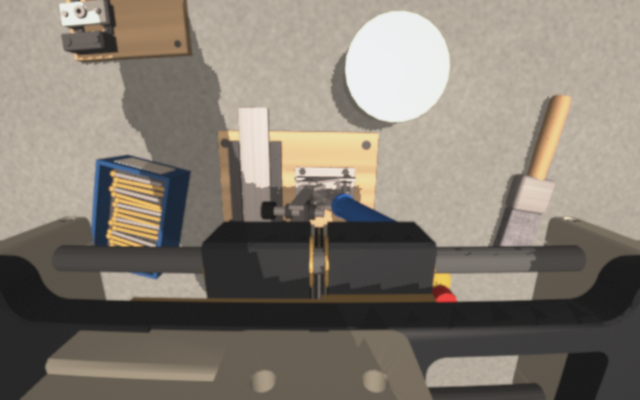

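The fingertip is at about s11 (365,258), i.e. z ≈ 160, above the arm top and beside the grip's outer part. Pushing +y slowly.

```bash
python3 -m crank '[[0,0.0014,0.0074,-0.005,0],[0,0.0014,0.0074,0,0],[0,0.0014,0.0074,0,0],[0,0.0014,0.0074,0,0],[0,0.0014,0.0074,0,0],[0,0.0014,0.0074,0,0],[0,0,0,0,0],[0,0,0,0,0]]'
python3 - <<'E'
from h import *
st()
E
python3 -m crank '[[0,0.0014,0.0074,0,0],[0,0.0014,0.0074,0,0],[0,0.0014,0.0074,0,0],[0,0.0014,0.0074,0,0],[0,0,0,0,0],[0,0,0,0,0],[0,0,0,0,0],[0,0,0,0,0]]'
python3 - <<'E'
from h import *
st()
im=arm.get_image('scene');cv2.imwrite('pics/s12.png',cv2.resize(im[120:260,220:370,::-1],None,fx=4.2,fy=4.2,interpolation=cv2.INTER_CUBIC))
im=arm.get_image('wrist');cv2.imwrite('pics/w12.png',im[:,:,::-1])
E
```

```text
clock: 15.82
position: [0.6068, 0.0602, 0.1479]
ee_rot: [-0.292, -3.128, -0.0]
force: [-0.5, -0.4, -1.2]
width: 0.009
t 15.82 pos [0.6068 0.0602 0.1479] jig [-16.7  33.5 147.9] F [-0.54 -0.42 -1.22] Fj [-0.45 -0.52] w 0.009 yhead 79.3 tilt -1.0
clock: 16.48
position: [0.609, 0.0716, 0.1479]
ee_rot: [-0.293, -3.128, 0.0]
force: [-0.7, -0.4, 0.2]
width: 0.004
t 16.48 pos [0.609  0.0716 0.1479] jig [-16.7  45.1 147.9] F [-0.68 -0.36  0.23] Fj [-0.6  -0.48] w 0.004 yhead 79.3 tilt -1.0
```

View pics/s12.png

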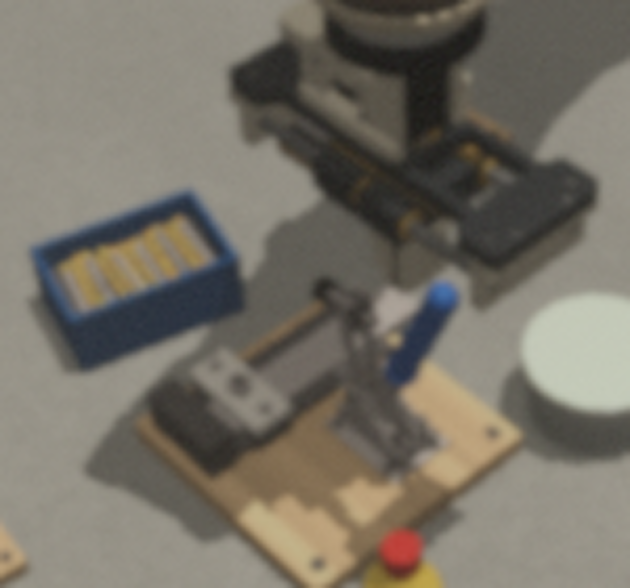

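View pics/w12.png

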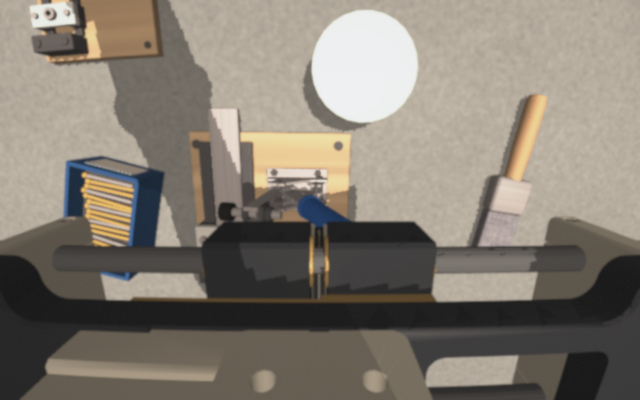

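```bash
python3 -m crank '[[0,0.0014,0.0074,0,0],[0,0.0014,0.0074,0,0],[0,0.0014,0.0074,0,0],[0,0.0014,0.0074,0,0],[0,0,0,0,0],[0,0,0,0,0],[0,0,0,0,0],[0,0,0,0,0]]'
python3 - <<'E'
from h import *
st()
im=arm.get_image('scene');cv2.imwrite('pics/s13.png',cv2.resize(im[150:220,280:360,::-1],None,fx=8,fy=8,interpolation=cv2.INTER_CUBIC))
print([((p-[279.6,149.6])*8).round() for p in proj('scene',[j2w(-17,57,158),j2w(-17,57,148),j2w(-17,57,131),j2w(-15,65,172)])])
E
```

```text
clock: 17.25
position: [0.6113, 0.0834, 0.1479]
ee_rot: [-0.293, -3.128, 0.0]
force: [-0.1, 0.6, 0.6]
width: 0.005
t 17.25 pos [0.6113 0.0834 0.1479] jig [-16.8  57.2 147.9] F [-0.06  0.64  0.58] Fj [-0.18  0.62] w 0.005 yhead 79.3 tilt -1.0
[array([332., 334.]), array([332., 359.]), array([333., 400.]), array([346., 317.])]
```

View pics/s13.png

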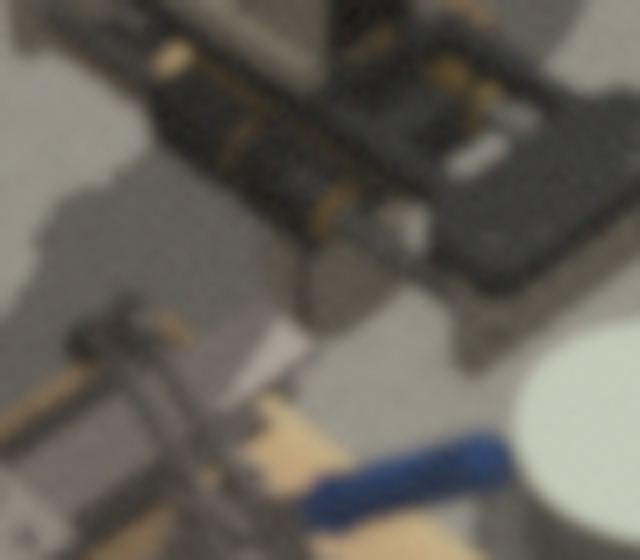

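The handle has already swung over: the grip is now at s13 (320,510)–(490,460). I'll locate it in the clamp plane.

```bash
cat >> h.py <<'E'
def onplane(n,px,x):
    o,d=ray(n,px);oj,pj=w2j(o),w2j(o+d);dj=pj-oj;return oj+dj*(x-oj[0])/dj[0]
E
python3 - <<'E'
from h import *
for p in [(320,510),(405,485),(495,462)]: print(onplane('scene',(p[0]/8+279.6,p[1]/8+149.6),-15).round(1))
im=arm.get_image('top');cv2.imwrite('pics/t13.png',cv2.resize(im[140:270,260:400,::-1],None,fx=4.6,fy=4.6,interpolation=cv2.INTER_CUBIC))
im=arm.get_image('wrist');cv2.imwrite('pics/w13.png',im[:,:,::-1])
E
```

```text
[-15.   53.   81.2]
[-15.   88.3 121.3]
[-15.  122.2 158.4]
```

View pics/t13.png

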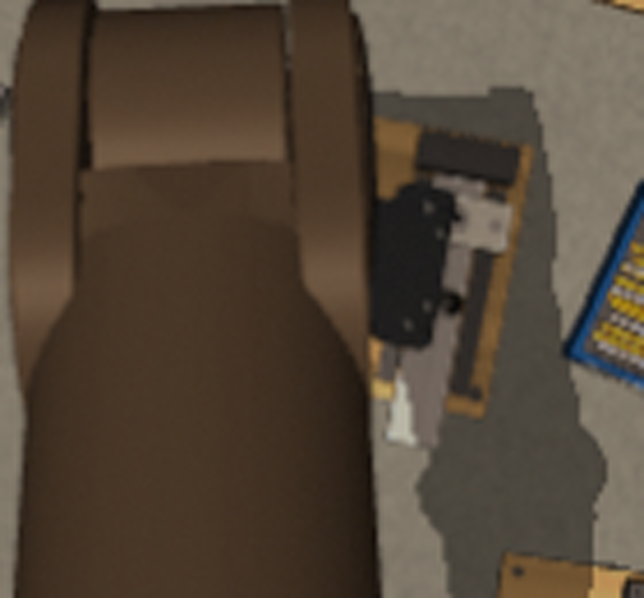

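View pics/w13.png

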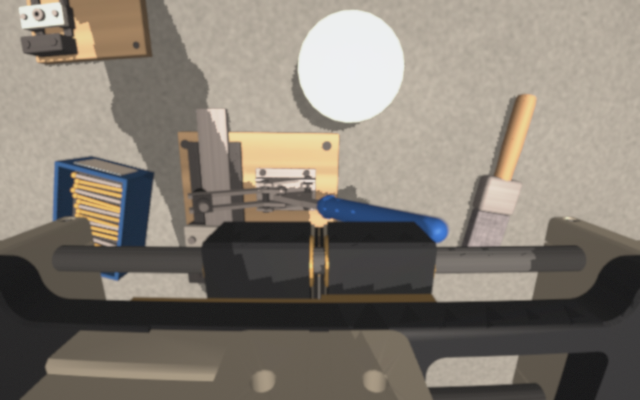

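```bash
python3 -m crank '[[0,0.005,0.019,0,0],[0,0.005,0.019,-0.002,0],[0,0.005,0.019,-0.002,0],[0,0.005,0.019,-0.003,0],[0,0.0007,0.0037,-0.0125,0],[0,0.0007,0.0037,-0.0125,0],[0,0.0007,0.0037,-0.0125,0],[0,0.0007,0.0037,-0.0125,0]]'
python3 - <<'E'
from h import *
st();rel(-15,94,125)
im=arm.get_image('scene');cv2.imwrite('pics/s14.png',cv2.resize(im[150:240,270:390,::-1],None,fx=6,fy=6,interpolation=cv2.INTER_CUBIC))
E
```

```text
clock: 18.07
position: [0.6202, 0.1197, 0.1243]
ee_rot: [-0.293, -3.127, 0.001]
force: [-0.2, -0.3, -0.6]
width: 0.005
t 18.07 pos [0.6202 0.1197 0.1243] jig [-14.9  94.4 124.3] F [-0.21 -0.34 -0.56] Fj [-0.14 -0.38] w 0.005 yhead 79.3 tilt -1.0
delta mm [-0.2 -0.4  0.7] units [-0.0004 -0.001   0.0017] rows 0.019785928277257933
```

View pics/s14.png

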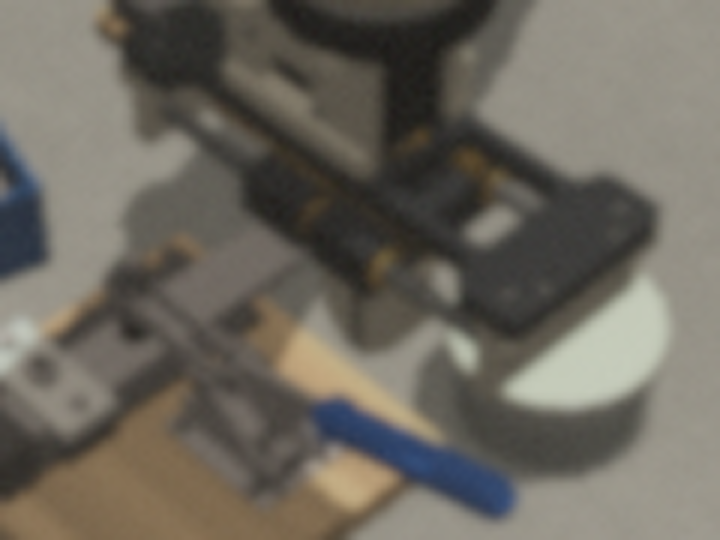

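```bash
python3 - <<'E'
from h import *
for p in [(325,412),(410,450),(500,492)]: print(onplane('scene',(p[0]/6+269.6,p[1]/6+149.6),-15).round(1))
print('tip',[onplane('scene',(p[0]/6+269.6,p[1]/6+149.6),-15).round(1) for p in [(370,345)]])
E
```

```text
[-15.   67.1  75.1]
[-15.  113.5  92.2]
[-15.  159.1 108. ]
tip [array([-15. ,  91.5, 134.5])]
```

The grip is now at about (113,92) with slope ~19°, leaving the last stretch down to the snap. I move over it and press down.

```bash
python3 -m crank '[[0,0.0024,0.0122,-0.012,0],[0,0.0024,0.0122,-0.012,0],[0,0.0024,0.0122,-0.012,0],[0,0.0024,0.0122,-0.012,0],[0,0,0,-0.0075,0],[0,0,0,-0.0075,0],[0,0,0,-0.0075,0],[0,0,0,-0.0075,0]]'
python3 - <<'E'
from h import *
st()
E
python3 -m crank '[[0,0,0,-0.0075,0],[0,0,0,-0.0075,0],[0,0,0,-0.0075,0],[0,0,0,-0.0075,0],[0,0,0,0,0],[0,0,0,0,0],[0,0,0,0,0],[0,0,0,0,0]]'
python3 - <<'E'
from h import *
st()
im=arm.get_image('scene');cv2.imwrite('pics/s15.png',cv2.resize(im[150:240,270:390,::-1],None,fx=6,fy=6,interpolation=cv2.INTER_CUBIC))
E
```

```text
clock: 18.78
position: [0.6243, 0.1391, 0.0938]
ee_rot: [0.293, 3.128, -0.0]
force: [-0.0, 0.2, -0.1]
width: 0.004
t 18.78 pos [0.6243 0.1391 0.0938] jig [-14.5 114.3  93.8] F [-0.03  0.2  -0.12] Fj [-0.07  0.2 ] w 0.004 yhead 79.3 tilt -1.0
clock: 19.45
position: [0.6243, 0.1395, 0.0821]
ee_rot: [0.292, 3.128, 0.0]
force: [-0.2, -0.0, 0.9]
width: 0.004
t 19.45 pos [0.6243 0.1395 0.0821] jig [-14.6 114.7  82.1] F [-0.22 -0.01  0.89] Fj [-0.21 -0.05] w 0.004 yhead 79.3 tilt -1.0
```

View pics/s15.png

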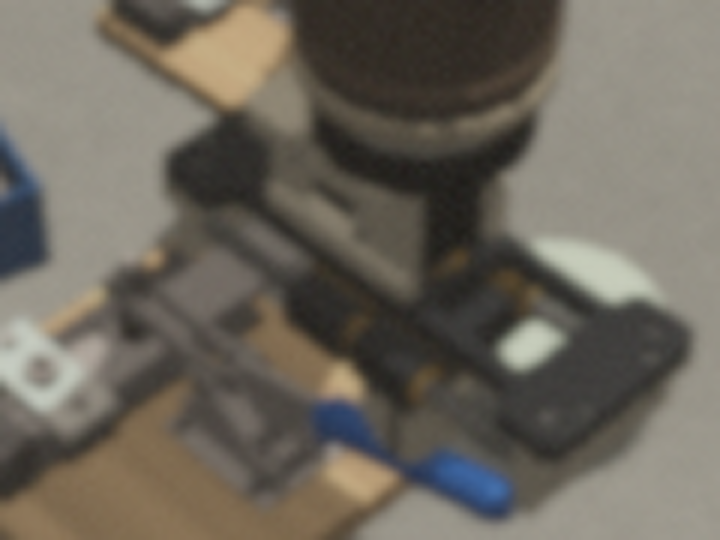

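```bash
python3 -m crank '[[0,0,0,-0.0075,0],[0,0,0,-0.0075,0],[0,0,0,-0.0075,0],[0,0,0,0,0],[0,0,0,0,0],[0,0,0,0,0],[0,0,0,0,0],[0,0,0,0,0]]'
python3 -m crank '[[0,0,0,-0.0075,0],[0,0,0,-0.0075,0],[0,0,0,0,0],[0,0,0,0,0],[0,0,0,0,0],[0,0,0,0,0],[0,0,0,0,0],[0,0,0,0,0]]'
python3 - <<'E'
from h import *
st()
im=arm.get_image('scene');cv2.imwrite('pics/s16.png',cv2.resize(im[150:240,270:390,::-1],None,fx=6,fy=6,interpolation=cv2.INTER_CUBIC))
E
```

```text
clock: 20.17
position: [0.6242, 0.1393, 0.073]
ee_rot: [-0.293, -3.128, 0.0]
force: [-0.3, -0.6, 0.3]
width: 0.004
clock: 20.83
position: [0.6243, 0.1395, 0.067]
ee_rot: [0.292, 3.128, 0.0]
force: [-0.2, 0.3, 0.9]
width: 0.003
t 20.83 pos [0.6243 0.1395 0.067 ] jig [-14.6 114.7  67. ] F [-0.2   0.26  0.91] Fj [-0.24  0.21] w 0.003 yhead 79.3 tilt -1.0
```

View pics/s16.png

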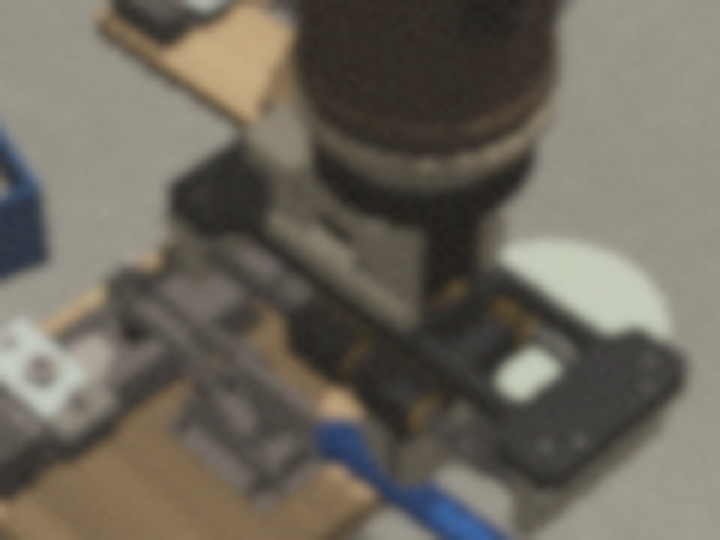

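```bash
python3 - <<'E'
from h import *
im=cv2.cvtColor(arm.get_image('scene'),cv2.COLOR_RGB2BGR);cv2.imwrite('pics/s17.png',cv2.resize(im[190:260,270:380],None,fx=7,fy=7,interpolation=cv2.INTER_CUBIC))
print([((p-[269.6,189.6])*7).round() for p in proj('scene',[j2w(-15,160,72),j2w(-15,70,64),j2w(-15,111+43,91+14.6),j2w(-15,158,85)])])
E
```

```text
[array([580., 365.]), array([385., 226.]), array([571., 290.]), array([577., 337.])]
```

View pics/s17.png

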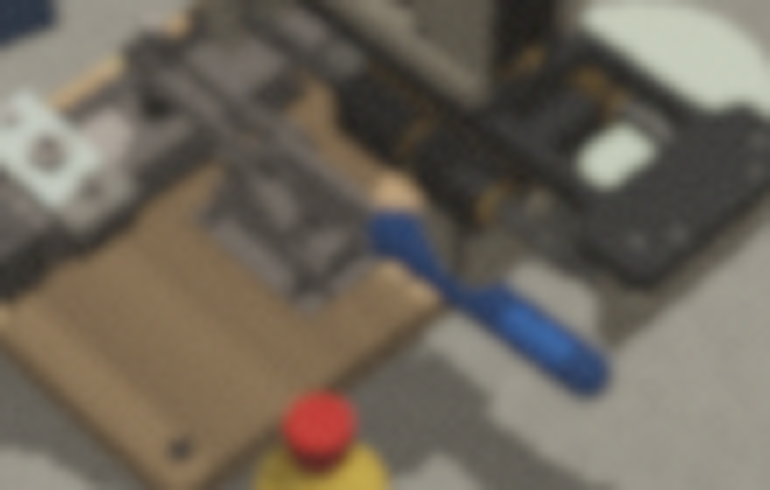

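The outer grip end is at s17 (590,375), at or past the predicted locked position (580,365). I'll press a bit further to confirm a hard stop.

```bash
python3 -m crank '[[0,0,0,-0.005,0],[0,0,0,-0.005,0],[0,0,0,0,0],[0,0,0,0,0],[0,0,0,0,0],[0,0,0,0,0],[0,0,0,0,0],[0,0,0,0,0]]'
python3 - <<'E'
from h import *
st()
im=cv2.cvtColor(arm.get_image('scene'),cv2.COLOR_RGB2BGR);cv2.imwrite('pics/s18.png',cv2.resize(im[190:260,270:380],None,fx=7,fy=7,interpolation=cv2.INTER_CUBIC))
E
```

```text
clock: 21.6
position: [0.6243, 0.1395, 0.063]
ee_rot: [0.292, 3.128, 0.0]
force: [-0.3, 0.3, -0.6]
width: 0.006
t 21.6 pos [0.6243 0.1395 0.063 ] jig [-14.6 114.7  63. ] F [-0.29  0.32 -0.64] Fj [-0.34  0.26] w 0.006 yhead 79.3 tilt -1.0
```

View pics/s18.png

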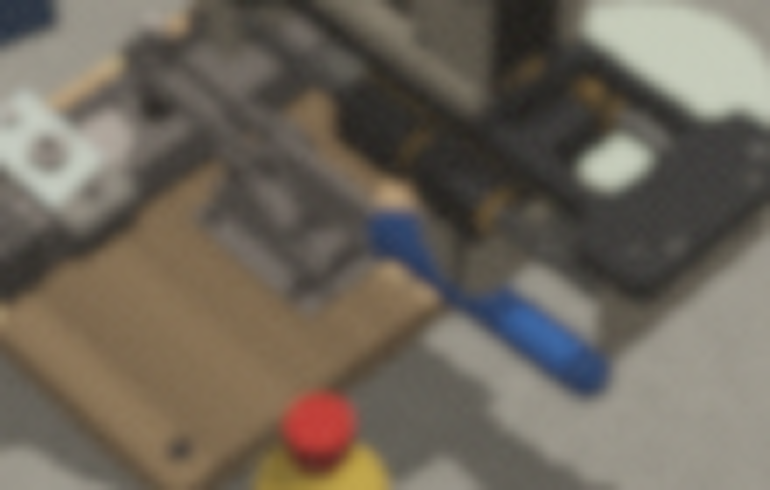

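```bash
python3 -m crank '[[0,0,0,-0.005,0],[0,0,0,-0.005,0],[0,0,0,0,0],[0,0,0,0,0],[0,0,0,0,0],[0,0,0,0,0],[0,0,0,0,0],[0,0,0,0,0]]'
python3 - <<'E'
from h import *
st()
E
```

```text
clock: 22.32
position: [0.6242, 0.1395, 0.0589]
ee_rot: [-0.292, -3.128, 0.0]
force: [0.0, 0.2, 1.1]
width: 0.007
t 22.32 pos [0.6242 0.1395 0.0589] jig [-14.8 114.6  58.9] F [0.01 0.23 1.11] Fj [-0.03  0.22] w 0.007 yhead 79.3 tilt -1.0
```

```bash
python3 -m crank '[[0,0,0,-0.005,0],[0,0,0,-0.005,0],[0,0,0,0,0],[0,0,0,0,0],[0,0,0,0,0],[0,0,0,0,0],[0,0,0,0,0],[0,0,0,0,0]]'
python3 - <<'E'
from h import *
st()
im=cv2.cvtColor(arm.get_image('scene'),cv2.COLOR_RGB2BGR);cv2.imwrite('pics/s19.png',cv2.resize(im[190:260,270:380],None,fx=7,fy=7,interpolation=cv2.INTER_CUBIC))
im=cv2.cvtColor(arm.get_image('wrist'),cv2.COLOR_RGB2BGR);cv2.imwrite('pics/w19.png',im)
E
```

```text
clock: 22.98
position: [0.6255, 0.1397, 0.0569]
ee_rot: [0.292, 3.125, 0.002]
force: [-3.3, -0.2, 16.7]
width: 0.007
t 22.98 pos [0.6255 0.1397 0.0569] jig [-13.5 115.1  56.9] F [-3.3  -0.21 16.66] Fj [-3.2  -0.84] w 0.007 yhead 79.3 tilt -1.0
```

View pics/s19.png

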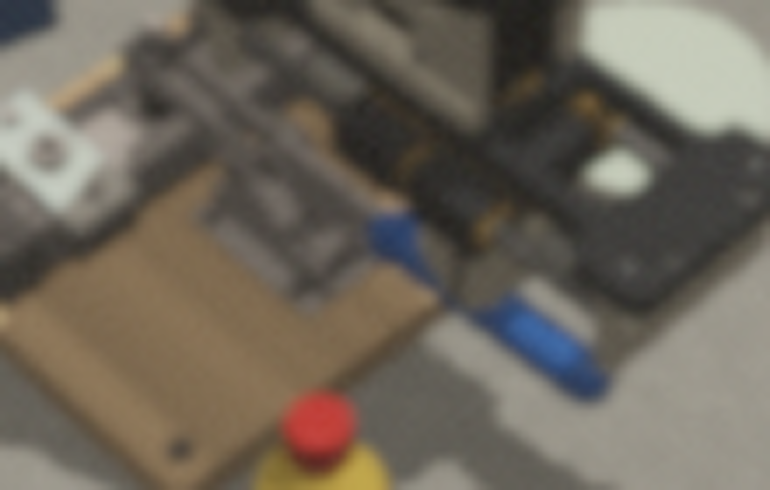

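View pics/w19.png

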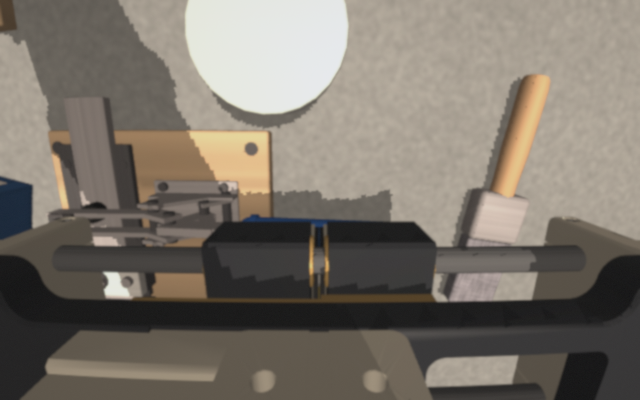

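A hard stop at 16.7 N with the grip unmoved, so the handle sits on its lock stop. Lifting straight up and clearing.

```bash
python3 -m crank '[[0,0,0,0.02,0],[0,0,0,0.08,0],[0,0,0,0.1,0],[0,0,0,0.1,0],[0,0,0,0.1,0],[0,0,0,0.1,0],[0,-0.06,0.07,0,0],[0,-0.06,0.07,0,0]]'
python3 -m crank '[[0,-0.06,0.07,0,0],[0,-0.06,0.07,0,0],[0,-0.06,0.07,0,0],[0,-0.06,0.07,0,0],[0,-0.06,0.07,0,0],[0,0,0,0,0],[0,0,0,0,0],[0,0,0,0,0]]'
python3 - <<'E'
from h import *
st()
im=arm.get_image('scene');cv2.imwrite('pics/s20.png',cv2.resize(im[150:260,220:370,::-1],None,fx=5,fy=5,interpolation=cv2.INTER_CUBIC));cv2.imwrite('pics/s20f.png',im[:,:,::-1])
im=arm.get_image('top');cv2.imwrite('pics/t20.png',cv2.resize(im[140:270,220:440,::-1],None,fx=3.6,fy=3.6,interpolation=cv2.INTER_CUBIC))
E
```

```text
clock: 23.75
position: [0.5785, 0.1939, 0.258]
ee_rot: [0.3, 3.121, 0.003]
force: [-1.1, 1.2, -0.7]
width: 0.005
clock: 24.42
position: [0.4566, 0.335, 0.255]
ee_rot: [0.292, 3.128, -0.001]
force: [-0.8, -0.0, -0.0]
width: 0.006
t 24.42 pos [0.4566 0.335  0.255 ] jig [-216.5  274.6  255. ] F [-0.84 -0.01 -0.04] Fj [-0.82 -0.17] w 0.006 yhead 79.3 tilt -1.0
```

View pics/s20.png

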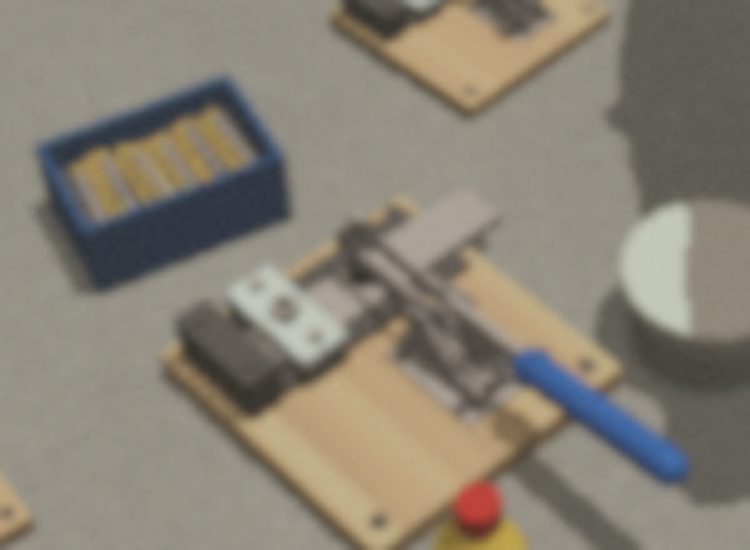

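View pics/t20.png

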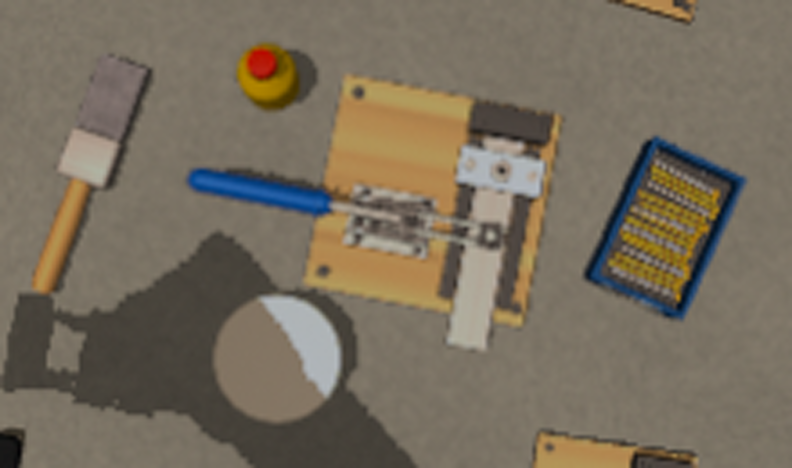

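```bash
python3 - <<'E'
from h import *
S=lambda p:(p[0]/5+219.6,p[1]/5+149.6)
a=onplane('scene',S((678,465)),-15);b=onplane('scene',S((525,363)),-15)
print('grip outer/inner',a.round(1),b.round(1),'mid',((a+b)/2).round(1),'slope',np.degrees(np.arctan2(a[2]-b[2],a[1]-b[1])).round(1))
T=lambda p:(p[0]/3.6+219.6,p[1]/3.6+139.6)
for p in [(446,343),(487,350)]: print('near end',w2j(onz('top',T(p),.026)).round(1))
a0=cv2.imread('pics/top0.png').astype(int);t=arm.get_image('top')[:,:,::-1].astype(int)
hs=lambda im:cv2.cvtColor(im.astype(np.uint8),cv2.COLOR_BGR2HSV)
for nm,lo,hi,(y0,y1,x0,x1) in [('bottle',(20,120,60),(32,255,255),(140,180,275,315)),('brush',(8,100,60),(22,255,255),(150,225,225,265)),('carton',(100,120,30),(125,255,255),(170,235,378,430))]:
    for im in (a0,t):
        m=cv2.inRange(hs(im)[y0:y1,x0:x1],lo,hi);M=cv2.moments(m,True);print(nm,M['m00'],round(M['m10']/M['m00'],1),round(M['m01']/M['m00'],1))
E
```

```text
grip outer/inner [-15.  168.1  76.5] [-15.   69.9  62.9] mid [-15.  119.   69.7] slope 7.9
near end [-97.6 -38.5  26. ]
near end [-97.2 -69.7  26. ]
bottle 187.0 20.4 22.8
bottle 187.0 20.4 22.8
brush 228.0 11.4 55.4
brush 228.0 11.4 55.5
carton 334.0 26.6 32.3
carton 332.0 26.6 32.2
```

```bash
python3 - <<'E'
from h import *
st();print(arm.sign_off())
E
```

```text
t 24.57 pos [0.4574 0.334  0.255 ] jig [-215.5  273.9  255. ] F [ 0.7  -0.04  0.25] Fj [0.7  0.09] w 0.008 yhead 79.2 tilt -1.0
the job is handed in; nothing more can be done
None
```

The bar is pushed home against the end stop and the clamp is locked with its foot on the bar. I handed the job in at 24.6 s with the arm clear of everything.

**Bar:** I pushed on its near end until it was blocked, with about 17 N along the channel. Afterwards the near end measured jig x ≈ -97.4 mm (home is -98). The bar touched the stop in the top view.

**Clamp:** A light push swung the handle most of the way over, partly by itself, and I pressed the last stretch straight down. At the end the grip took 16.7 N without moving, as it would on its lock stop. The final picture puts the grip middle at about (119, 70) mm, slope about 8°. The locked pose is (115, 68), 5°, so it agrees within measuring error. I could not read the knee angle itself.

**Bystanders:** Bottle and carton matched their starting colour centroids, and so did the brush's wooden handle. The tub was half in the arm's shadow, so I only compared it by eye; it had not moved.

**What disagreed:**
- **Finger length:** The fingertips really end about 10 mm behind the reported TCP point, not 17 mm ahead of it. My first push therefore passed over the bar without touching it. I saw this in the pictures, backed off and repeated it lower.
- **Downward load on the bar:** At the end of the bar push the force reading also showed about 11.6 N upward on the tool, so the fingertip was probably pressing the bar's end down briefly. I backed off at once. In the later pictures the bar looked flat and in place.

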